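Mesh-check change gears on the gear tester and sort them into their tray

TASK

Check the coarse-toothed change gears on the tester one at a time, from the most teeth to the fewest: seat the gear on the carriage's post, slide the carriage in until the gear is in full mesh with the master gear, and give it a brisk part-turn so that the two roll together. Each checked gear goes, hub up, into the tray pocket that fits it; the fine-toothed stray, if there is one, goes into the carton. Leave the carriage drawn out to its stop and the other things on the bench alone.

Things in the scene. Friction and masses are not known exactly. Their poses are not given: they have to be found in the camera images.
- gear24_mid (a point): Steel spur gear with 24 coarse teeth (module 3), 78 mm over the tooth tips, 72 mm pitch diameter; toothed disc 10 mm thick at the bottom, above it a plain round hub 24 mm across rising to 42 mm above the underside, 14 mm bore right through. The point is on the bore axis half-way up, 21 mm above the underside; z is the bore axis, up on the hub side. Loose, hub up at the start; may be absent.
- gear20_mid (a point): Steel spur gear with 20 coarse teeth (module 3), 66 mm over the tooth tips, 60 mm pitch diameter; toothed disc 10 mm thick at the bottom, above it a plain round hub 24 mm across rising to 42 mm above the underside, 14 mm bore right through. The point is on the bore axis half-way up, 21 mm above the underside; z is the bore axis, up on the hub side. Loose, hub up at the start; may be absent.
- gear16_mid (a point): Steel spur gear with 16 coarse teeth (module 3), 54 mm over the tooth tips, 48 mm pitch diameter; toothed disc 10 mm thick at the bottom, above it a plain round hub 24 mm across rising to 42 mm above the underside, 14 mm bore right through. The point is on the bore axis half-way up, 21 mm above the underside; z is the bore axis, up on the hub side. Loose, hub up at the start; may be absent.
- gear12_mid (a point): Steel spur gear with 12 coarse teeth (module 3), 42 mm over the tooth tips, 36 mm pitch diameter; toothed disc 10 mm thick at the bottom, above it a plain round hub 24 mm across rising to 42 mm above the underside, 14 mm bore right through. The point is on the bore axis half-way up, 21 mm above the underside; z is the bore axis, up on the hub side. Loose, hub up at the start; may be absent.
- gear31_mid (a point): The stray: steel spur gear with 31 fine teeth (module 2), 66 mm over the tooth tips like the 20-tooth gear but of finer pitch, so that it cannot mesh with the master; disc, hub, bore and point as on the others. Loose, hub up at the start; may be absent.
- pocket24 (a point): Square pocket of the plywood tray, 92 mm wide, 12 mm deep, that fits the 24-tooth gear. The point is the centre of its floor, 8 mm above the bench (tray top 20 mm above the bench); x and y lie along its sides.
- pocket20 (a point): Square pocket of the plywood tray, 80 mm wide, 12 mm deep, that fits the 20-tooth gear. The point is the centre of its floor, 8 mm above the bench (tray top 20 mm above the bench); x and y lie along its sides.
- pocket16 (a point): Square pocket of the plywood tray, 68 mm wide, 12 mm deep, that fits the 16-tooth gear. The point is the centre of its floor, 8 mm above the bench (tray top 20 mm above the bench); x and y lie along its sides.
- pocket12 (a point): Square pocket of the plywood tray, 56 mm wide, 12 mm deep, that fits the 12-tooth gear. The point is the centre of its floor, 8 mm above the bench (tray top 20 mm above the bench); x and y lie along its sides.
- post_foot (a point): Foot of the test post, on its axis at the carriage's top face, where a seated gear's underside rests (26 mm above the bench); moves with the carriage. Post 12 mm across, round nose, tip 34 mm above this point. x points along the slideway to the master gear, z up. A gear on the post that is held by its hub takes the carriage along when moved along the slideway.
- knob (a point): Black knob for pushing and pulling the carriage, 18 mm across, upright, 20 mm tall, its top 62 mm above the bench, 58 mm behind the post (the side away from the master). The point is the middle of the knob; moves with the carriage.
- master_axis (a point): Axis of the dark steel master gear, half-way up its disc: 16 teeth of module 3, 48 mm pitch diameter, 54 mm over the tips, at the inner end of the slideway. Disc 26 to 36 mm above the bench, like that of a gear seated on the post; nut top 39 mm. In full mesh the two axes are 60, 54, 48, 42 mm apart for 24, 20, 16, 12 teeth; tip on tip is 6 mm more.
- carriage (a joint): Travel of the tester's carriage, in m: 0 drawn fully out to its stop (post axis 90 mm from the master's axis), growing towards the master; 0.055 at the most. About 2 N of friction; stays where it is left.
- master (a joint): Angle of the master gear, rad, counter-clockwise from above. It turns freely with light friction; as teeth come together it finds its own place, but should they meet tip on tip, back off, turn the gear by part of a tooth and slide in again.
- carton: Open cardboard carton for strays, 120 by 120 mm outside, 42 mm high, walls and floor 4 mm, fixed. Origin at the centre of its underside, z up.
- tape_roll: Roll of yellow tape lying flat, 104 mm across, 48 mm high; leave it alone. Origin at the centre of its underside.
- glue_jar: White jar with a black cap, 64 mm across, 85 mm high; leave it standing. Origin at the centre of its underside.
Mind the look-alikes: they are no part of the job. Leave any blue or purple look-alike of the part that bears post_foot alone.

How it is judged:
By the outcome, as a careful person would: the job done as asked, in the order asked, and still so for the second after the job is handed in, with the robot touching nothing.
Of gear24, gear20, gear16, gear12, gear31 only 4 to 5 are there at a start; the rules pass over those that are not, and their reading is None.
At some moment in a run one of gear24, gear20, gear31 may be knocked a few centimetres aside while the robot is not near it.
It also fails if it takes over 210 s, if anything falls off the work surface, if the arm or the gripper's body presses on something with over 40 N, if the wrist force passes 120 N, or if a joint passes its speed limit or range.

ROBOT

A 6-joint arm with a two-finger parallel gripper is mounted at the origin on the work surface. World frame = base frame: x ahead of the robot, y to its left, z up, the work surface at z = 0. Lengths are in m, angles in rad, forces in N, time in s.
With the tool pointing down it reaches from about 0.425 to 0.95 m from the base axis. Payload 14.7 kg.
Tool frame: the origin (TCP) lies midway between the tips of the shut fingers; the grasp point (between the pads) lies 19 mm behind it; z points along the fingers, y is the line along which they close (so a half turn about z gives the same grasp; the last joint's range is limited). The gripper opens to 85 mm and grips with 20 to 120 N. Pads are 22 mm wide; open, the fingers measure 114 mm over their backs; the gripper's body (76 mm by 85 mm) begins 54 mm behind the grasp point. The pads swing forward as they close: fully open they stand 13 mm farther back than shut.
Start: joints at [-1.253, 0.48, 1.596, -0, 1.065, -0.047], TCP at [0.232, -0.607, 0.231] pointing down, gripper open.
Joint ranges: [-2.75, 2.75], [-0.82, 2.05], [0.23, 2.67], [-1.56, 4.7], [0.09, 2.69], [-2.92, 2.92]. Speed limits (rad/s): [1.89, 1.89, 2.39, 3.01, 3.01, 3.01].

INTERFACE

Orientations are given as a rotation vector (axis times angle).
In Python, from workcell import arm gives the robot as it stands.
- The arm moves only by the tool apply_moves, never from a script. Its argument "plan" is a list of rows, each an object of numbers: "dx", "dy", "dz": the shift along the tool's x, y, z in units of 0.06 m (1.0 is 0.06 m); "rx", "ry", "rz": the turn, a rotation vector about the tool's x, y, z in units of 0.1 rad (1.0 is 0.1 rad). A call has 1 to 10 rows; each row shifts and turns the commanded pose from where the row before left it, along the tool's axes as they then stand; what a row does not reach is not made up. A row lasts 1/8 s, in which the tool goes at most 62.5 mm and 10.7 degrees, less where a joint would pass 70% of its speed; a pose out of reach is approached as far as the arm can. A call with a number of a shift or a turn outside -1 to 1 is refused whole. A call with a gripper value outside its range is refused whole. "fingers" is the gripper command: -1 is fully open, 1 is shut, values between are in proportion, set as the call begins (left out, the last holds). The fingers move at their own pace and stop on an object; "force" is the grip in N (left out, the last holds). Time passes only in rows, so rows that do not move let the fingers close. It gives the time, the measured TCP pose, the force, the opening and the grip force at its end, in the units of the state.
- arm.sense(): the state, without advancing time (a new reading comes with each control period).
- arm.get_image(name): name is "side" or "top"; returns the picture (480x640x3 uint8, red, green, blue); there is no depth.
- arm.calibration(name): a dict with "mtx" (3x3 intrinsics, pixels), "eye" and "orientation" of the camera in the world. Camera axes: x right, y up, looking along -z (the intrinsics and any distortion apply to the point x, -y, -z); pixel columns grow to the right and rows downward; lengths in m; the calibration is good to about 2 mm. A picture is of the moment at which its call begins. calibration takes no time and is no camera call.
- arm.job_done(): hands the job in; it is judged then, once.
The state is a dict: "clock": time; "joints": joint angles; "qvel": joint speeds; "effort": joint torques, N m; "ee_pos": TCP position; "orientation": TCP orientation; "ft_force": force on the tool from outside, world axes, zero at the start; "torque": the same for the moment, N m; "width": finger opening in m; "grasp_force": force on a finger pad.
Only numpy, scipy, OpenCV 4.12 (cv2) and the standard library are available. Lean on these libraries where they do the work, as an engineer would, in place of code of your own. Each camera call takes 0.05 s, during which the arm holds its last target. There are 200 camera calls.

## Working session

There is one attempt and no reset: what is moved stays moved. The work goes in short steps, Python scripts to look and compute and a tool call to move; the robot and the scene stay as the last step left them, time stands still between calls to the robot, and variables do not carry over. Pictures are saved under pics/ and viewed, at most 14 in all, crops included, and the job is handed in when it is done.

Besides the shell and the picture viewer there is one more tool, called after "Request:" by a JSON object that holds its "op" and its "data", one argument or row to a line. apply_moves: Moves the arm, as the interface text tells. Shifts and turns lie within -1 to 1; 1 stands for 0.06 m of shift or 0.1 rad of turn. Its arguments: {"type":"object","properties":{"plan":{"type":"array","items":{"type":"object","properties":{"dx":{"type":"number"},"dy":{"type":"number"},"dz":{"type":"number"},"rx":{"type":"number"},"ry":{"type":"number"},"rz":{"type":"number"}}}},"fingers":{"type":"number"},"force":{"type":"number"}},"required":["plan"]}

```bash
mkdir -p pics; ls
python3 - <<'E'
from workcell import arm
import cv2
for n in("top","side"):
    im=arm.get_image(n); cv2.imwrite(f"pics/{n}0.png",im[:,:,::-1]); print(n,arm.calibration(n))
print(arm.sense())
E
```

```text
pics
top {'mtx': array([[491.00891308,   0.        , 323.3985429 ],
       [  0.        , 491.00891308, 235.77748041],
       [  0.        ,   0.        ,   1.        ]]), 'eye': array([ 0.36484218, -0.08545856,  1.09634617]), 'orientation': array([ 0.09029603, -0.08612197, -1.56403698])}
side {'mtx': array([[538.24489513,   0.        , 320.04270211],
       [  0.        , 538.24489513, 232.34248527],
       [  0.        ,   0.        ,   1.        ]]), 'eye': array([ 0.25989041, -1.05831573,  0.75850136]), 'orientation': array([ 0.95398751, -0.12103376, -0.19344684])}
{'clock': 0.1, 'joints': array([-1.25259393e+00,  4.80754955e-01,  1.59680901e+00, -2.38877311e-05,
        1.06510861e+00, -4.66175180e-02]), 'qvel': array([-1.70937080e-03, -1.63223694e-03, -1.87028343e-03, -7.05980997e-05,
        1.03046242e-04,  1.62273018e-04]), 'effort': array([ 1.37898754e-03, -9.52256298e+01, -4.31041789e+01,  1.74758981e-05,
        5.27215772e-03, -3.70124087e-05]), 'ee_pos': array([ 0.23179325, -0.60686897,  0.23074646]), 'orientation': array([-3.08841893e+00, -5.69709438e-01,  2.62068172e-04]), 'ft_force': array([-0.37235292,  0.6764927 , -0.36557636]), 'torque': array([ 0.00277683,  0.0241343 , -0.07284659]), 'grasp_force': 0.0, 'width': 0.08530154720614577}
```

View pics/top0.png

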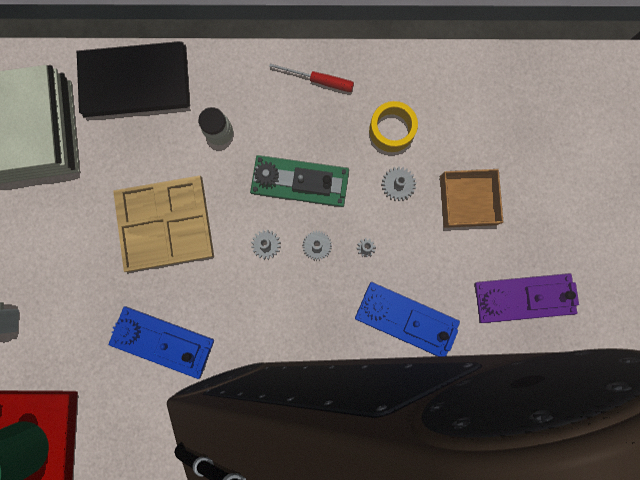

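View pics/side0.png

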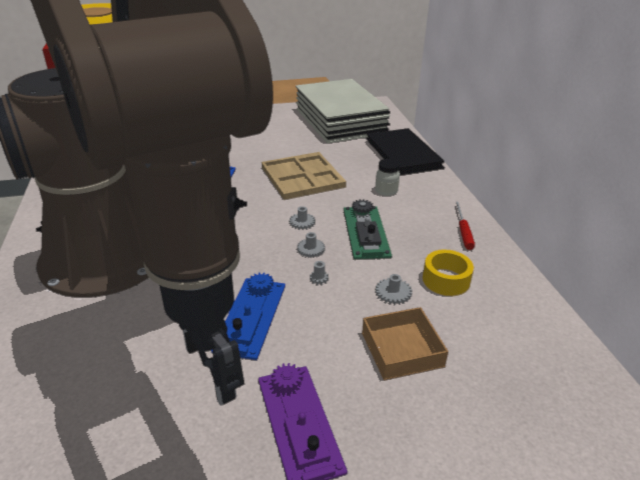

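The green tester at top (300,181) is the real one; the two blue ones (160,340), (408,320) and the purple one (527,298) are look-alikes. Gears are at (398,184), (265,244), (317,245) and (366,248). I'll enlarge these to count the teeth.

```bash
cat > h.py <<'E'
from workcell import arm
import cv2, numpy as np
from scipy.spatial.transform import Rotation as R
def ray(n,u,v,z):
    c=arm.calibration(n);K=c["mtx"]
    d=np.array([(u-K[0,2])/K[0,0],-(v-K[1,2])/K[1,1],-1.])
    d=R.from_rotvec(c["orientation"]).apply(d);e=np.array(c["eye"])
    return e+d*(z-e[2])/d[2]
def proj(n,p):
    c=arm.calibration(n);K=c["mtx"]
    q=R.from_rotvec(c["orientation"]).inv().apply(np.array(p)-c["eye"])
    return K[0,0]*q[0]/-q[2]+K[0,2], K[1,1]*q[1]/q[2]+K[1,2]
def img(n): return arm.get_image(n)[:,:,::-1].copy()
def contours(n,im,z,box,lo,hi,amin=60):
    x0,y0,x1,y1=box
    m=cv2.inRange(cv2.cvtColor(im,cv2.COLOR_BGR2HSV)[y0:y1,x0:x1],lo,hi)
    cs,_=cv2.findContours(m,cv2.RETR_EXTERNAL,cv2.CHAIN_APPROX_NONE,offset=(x0,y0))
    return [c for c in cs if cv2.contourArea(c)>amin]
E
python3 - <<'E'
from h import *
a=cv2.imread("pics/top0.png")
def cr(x,y,r,s): return cv2.resize(a[y-r:y+r,x-r:x+r],(s,s),interpolation=cv2.INTER_CUBIC)
g=np.vstack([np.hstack([cr(265,244,20,270),cr(317,245,20,270)]),np.hstack([cr(398,184,20,270),cr(366,248,20,270)])])
cv2.imwrite("pics/c1.png",g)
t=cv2.resize(a[150:280,110:360],(780,406),interpolation=cv2.INTER_CUBIC)
cv2.imwrite("pics/c2.png",t)
h=cv2.cvtColor(a,cv2.COLOR_BGR2HSV)
for p in [(265,232),(250,222),(317,258),(398,200),(165,220),(340,195)]: print(p,h[p[1],p[0]])
E
```

```text
(265, 232) [ 12   8 154]
(250, 222) [  7  25 175]
(317, 258) [ 75   5 111]
(398, 200) [45  8 61]
(165, 220) [ 19 115 164]
(340, 195) [66 60 60]
```

View pics/c1.png

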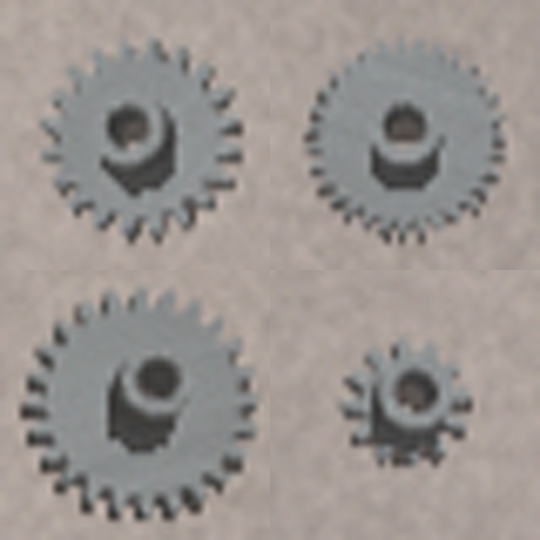

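View pics/c2.png

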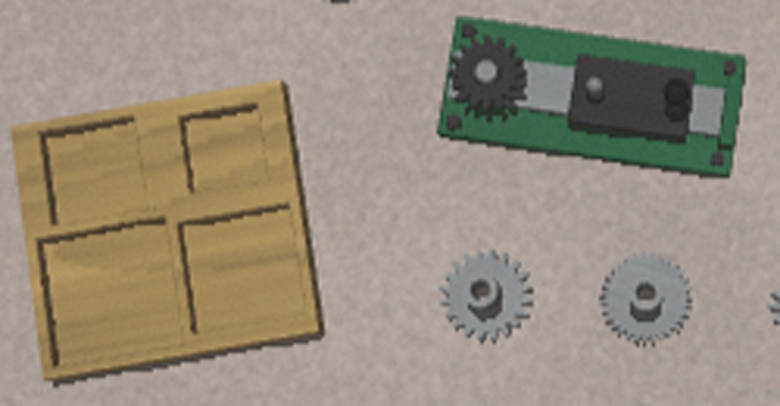

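Top-left crop (263,242) shows 20 coarse teeth. (316,243) has fine teeth, so it is the stray with 31. (401,180) is gear24 and (367,245) is gear12; there is no gear16. Pockets, as placed in the picture: 24 lower left, 20 lower right, 16 upper left, 12 upper right.

Run:
```python
from h import *
np.set_printoptions(precision=4,suppress=True)
for k,(u,v) in dict(g20=(263.5,242),g31=(316.5,242.9),g24=(401.1,179.5),g12=(366.7,245)).items(): print(k,ray("top",u,v,.042)[:2])
def C(x,y,z): return ray("top",110+x/3.12-.5,150+y/3.12-.5,z)[:2]
m=C(487,70,.039);p=C(595,80,.06);k=C(676,88,.062)
print("m,p,k",m,p,k,"mp",np.linalg.norm(m-p),"pk",np.linalg.norm(k-p),"dirs",np.degrees(np.arctan2(*(m-p)[::-1])),np.degrees(np.arctan2(*(p-k)[::-1])))
print("base",[C(*q,.012) for q in[(457,17),(745,57),(728,176),(440,133)]])
t=[C(*q,.02) for q in[(12,128),(285,82),(323,333),(47,381)]]
print("tray",t,"center",np.mean(t,0),"sides",[np.linalg.norm(t[i]-t[i-1]) for i in range(4)])
for n,q in dict(p24=[(38,240),(165,218),(190,343),(57,367)],p20=[(180,223),(290,206),(306,312),(195,334)],p12=[(181,119),(257,105),(268,178),(192,192)],p16=[(41,134),(134,119),(147,210),(54,225)]).items():
    w=[C(*r,.02) for r in q];print(n,np.mean(w,0),[round(np.linalg.norm(w[i]-w[i-1]),3) for i in range(4)])
a=cv2.imread("pics/top0.png")
# carton outline
for c in contours("top",a,.042,(430,155,515,240),(5,80,60),(25,255,230),300):
    r=cv2.minAreaRect(c);print("carton",r,ray("top",*r[0],.025)[:2])
for n,q in dict(tape=(394,127),).items(): print(n,ray("top",*q,.048)[:2])
print(ray("top",212,121,.085))
# side check
for n,p3 in dict(post=(*p,.06),g24=(*ray("top",401.1,179.5,.042)[:2],.042),g20=(*ray("top",263.5,242,.042)[:2],.042)).items(): print(n,proj("side",p3))
s=cv2.imread("pics/side0.png");cv2.imwrite("pics/s1.png",cv2.resize(s[190:310,270:470],(800,480),interpolation=cv2.INTER_CUBIC))
```

```text
g20 [0.4697 0.0469]
g31 [ 0.4683 -0.0675]
g24 [ 0.6086 -0.2518]
g12 [ 0.4643 -0.1758]
m,p,k [0.6249 0.0456] [ 0.613  -0.0318] [ 0.6072 -0.0877] mp 0.07823239947186128 pk 0.05625425080524818 dirs 81.26514944113582 84.03204466396915
base [array([0.6708, 0.0714]), array([ 0.642 , -0.1376]), array([ 0.5547, -0.1254]), array([0.5851, 0.0819])]
tray [array([0.5857, 0.387 ]), array([0.6201, 0.1927]), array([0.4399, 0.16  ]), array([0.4052, 0.3528])] center [0.5127 0.2731] sides [np.float64(0.18365743208561475), np.float64(0.19729615212838753), np.float64(0.18315112154353838), np.float64(0.19591686805805142)]
p24 [0.4684 0.3096] [np.float64(0.092), np.float64(0.091), np.float64(0.091), np.float64(0.094)]
p20 [0.4853 0.2182] [np.float64(0.08), np.float64(0.079), np.float64(0.077), np.float64(0.079)]
p12 [0.5716 0.2343] [np.float64(0.054), np.float64(0.055), np.float64(0.054), np.float64(0.055)]
p16 [0.5542 0.3268] [np.float64(0.067), np.float64(0.067), np.float64(0.067), np.float64(0.067)]
carton ((471.0486755371094, 197.77821350097656), (56.701866149902344, 60.007911682128906), 86.42366790771484) [ 0.572  -0.4087]
tape [ 0.7251 -0.2367]
[0.7239 0.1561 0.085 ]
post (np.float64(365.928266078325), np.float64(213.50861168440443))
g24 (np.float64(393.4679933109704), np.float64(277.59147642843834))
g20 (np.float64(300.76647073040624), np.float64(208.6328476246978))
```

View pics/s1.png

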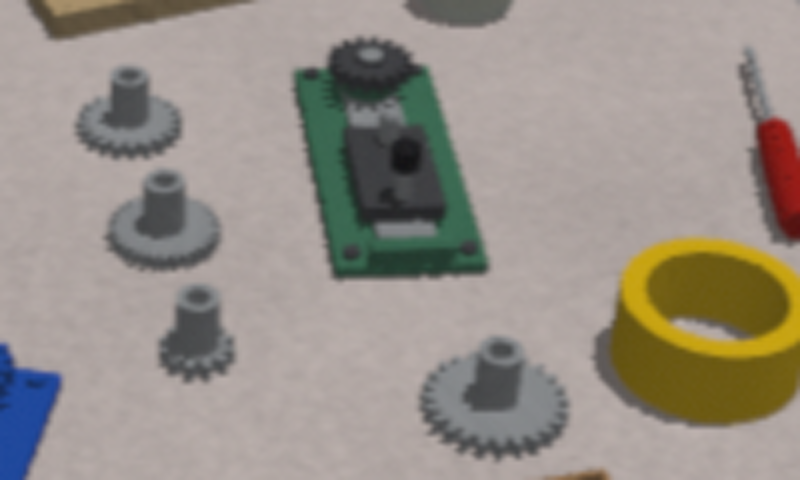

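The side view shows the gears match the top-view positions within about 2 mm. Hub tops are at side (395,276), (302,208), (311,235), (319,264). The carriage sits about 12 mm in. I'll turn the tool so its x-axis lies along the slideway (about 82°).

Request:
{"op": "apply_moves", "data": {
  "plan": [
    {"rz":-1},
    {"rz":-1},
    {"rz":-1},
    {"rz":-1},
    {"rz":-1},
    {"rz":-1},
    {"rz":-1},
    {"rz":-1},
    {"rz":-1},
    {"rz":-1}
  ],
  "fingers": -0.2,
  "force": 40
}}

```text
$.plan[0]: bad value
```

```bash
cat >> h.py <<'E'
def go(x,y,z,yaw=82.,show=True):
    s=arm.sense();r=R.from_rotvec(s["orientation"]);d=np.array([x,y,z])-s["ee_pos"]
    t=r.inv().apply(d)/.06
    ta=R.from_matrix(np.array([[np.cos(np.radians(yaw)),np.sin(np.radians(yaw)),0],[np.sin(np.radians(yaw)),-np.cos(np.radians(yaw)),0],[0,0,-1.]]).T)
    w=(r.inv()*ta).as_rotvec()/.1
    n=int(np.ceil(max(abs(t).max()/.9,abs(w).max(),1)))
    print("t",round(s["clock"],1),"pos",s["ee_pos"].round(4),"F",s["ft_force"].round(1),"w",round(s["width"],4),"| total",t.round(2),"turn",w.round(2),"rows",n,"each",(t/n).round(3))
E
python3 -c "
from h import *
go(.6086,-.2518,.12)"
```

```text
t 0.1 pos [ 0.2318 -0.6069  0.2307] F [-0.4  0.7 -0.4] w 0.0853 | total [ 7.98 -3.29  1.85] turn [-1.000e-02 -1.000e-02 -1.066e+01] rows 11 each [ 0.725 -0.299  0.168]
```

Request:
{"op": "apply_moves", "data": {
  "plan": [
    {"dx":0,"dy":0,"dz":0,"rx":0,"ry":0,"rz":-1},
    {"dx":0,"dy":0,"dz":0,"rx":0,"ry":0,"rz":-1},
    {"dx":0,"dy":0,"dz":0,"rx":0,"ry":0,"rz":-1},
    {"dx":0,"dy":0,"dz":0,"rx":0,"ry":0,"rz":-1},
    {"dx":0,"dy":0,"dz":0,"rx":0,"ry":0,"rz":-1},
    {"dx":0,"dy":0,"dz":0,"rx":0,"ry":0,"rz":-1},
    {"dx":0,"dy":0,"dz":0,"rx":0,"ry":0,"rz":-1},
    {"dx":0,"dy":0,"dz":0,"rx":0,"ry":0,"rz":-1},
    {"dx":0,"dy":0,"dz":0,"rx":0,"ry":0,"rz":-1},
    {"dx":0,"dy":0,"dz":0,"rx":0,"ry":0,"rz":-1}
  ],
  "fingers": -0.2,
  "force": 40
}}

```text
clock: 1.35
ee_pos: [0.2318, -0.607, 0.2309]
orientation: [-2.434, -1.985, -0.0]
ft_force: [0.5, -0.4, -0.1]
width: 0.0511
grasp_force: 0.0
```

```bash
python3 -c "
from h import *
go(.6086,-.2518,.12)"
```

```text
t 1.4 pos [ 0.2318 -0.607   0.2309] F [ 0.5 -0.4 -0.1] w 0.0511 | total [7.06 4.96 1.85] turn [-0.   -0.01 -0.63] rows 8 each [0.883 0.62  0.231]
```

Request:
{"op": "apply_moves", "data": {
  "plan": [
    {"dx":0.883,"dy":0.62,"dz":0.231,"rx":0,"ry":0,"rz":0},
    {"dx":0.883,"dy":0.62,"dz":0.231,"rx":0,"ry":0,"rz":0},
    {"dx":0.883,"dy":0.62,"dz":0.231,"rx":0,"ry":0,"rz":0},
    {"dx":0.883,"dy":0.62,"dz":0.231,"rx":0,"ry":0,"rz":0},
    {"dx":0.883,"dy":0.62,"dz":0.231,"rx":0,"ry":0,"rz":0},
    {"dx":0.883,"dy":0.62,"dz":0.231,"rx":0,"ry":0,"rz":0},
    {"dx":0.883,"dy":0.62,"dz":0.231,"rx":0,"ry":0,"rz":0},
    {"dx":0.883,"dy":0.62,"dz":0.231,"rx":0,"ry":0,"rz":0},
    {"dx":0,"dy":0,"dz":0,"rx":0,"ry":0,"rz":-0.63},
    {"dx":0,"dy":0,"dz":0,"rx":0,"ry":0,"rz":0}
  ]
}}

```text
clock: 2.6
ee_pos: [0.5888, -0.2723, 0.126]
orientation: [-2.373, -2.058, 0.001]
ft_force: [0.5, -1.0, 0.1]
width: 0.0511
grasp_force: 0.0
```

```bash
python3 -c "
from h import *
go(.6086,-.2518,.014)
a=img('side');cv2.imwrite('pics/s2.png',cv2.resize(a[150:330,270:510],(800,600),interpolation=cv2.INTER_CUBIC))"
```

```text
t 2.6 pos [ 0.5888 -0.2723  0.126 ] F [ 0.5 -1.   0.1] w 0.0511 | total [0.38 0.28 1.87] turn [-0.01 -0.   -0.02] rows 3 each [0.128 0.093 0.622]
```

View pics/s2.png

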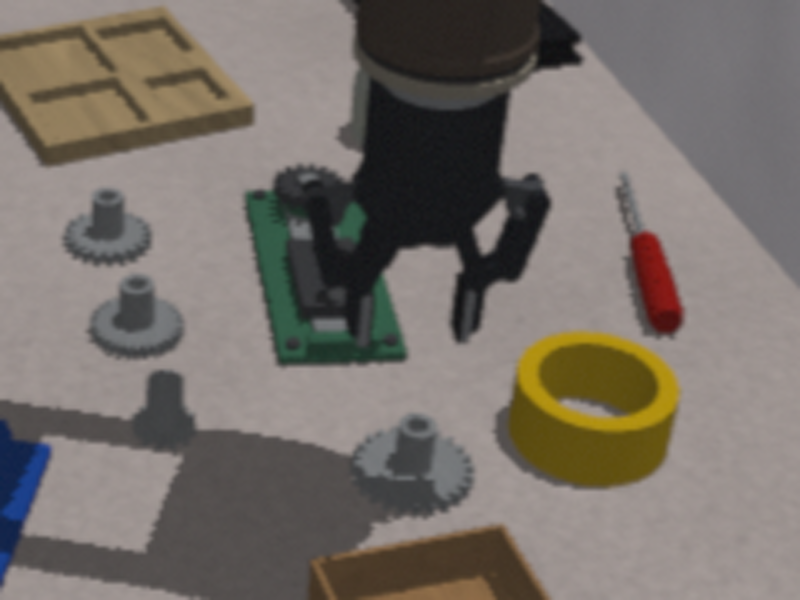

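The gripper hangs open above and beyond gear24 (hub top at crop (418,425)). I'll centre over it and go down.

Request:
{"op": "apply_moves", "data": {
  "plan": [
    {"dx":0.19,"dy":0.14,"dz":0.2,"rx":0,"ry":0,"rz":0},
    {"dx":0.19,"dy":0.14,"dz":0.2,"rx":0,"ry":0,"rz":0},
    {"dx":0,"dy":0,"dz":0.5,"rx":0,"ry":0,"rz":0},
    {"dx":0,"dy":0,"dz":0.3,"rx":0,"ry":0,"rz":0},
    {"dx":0,"dy":0,"dz":0,"rx":0,"ry":0,"rz":0}
  ]
}}

```text
clock: 3.28
ee_pos: [0.6077, -0.2522, 0.0528]
orientation: [-2.373, -2.055, 0.002]
ft_force: [-0.5, 0.2, 0.8]
width: 0.0516
grasp_force: 0.0
```

```bash
python3 -c "
from h import *
go(.6086,-.2518,.014)
a=img('side');b=img('top');cv2.imwrite('pics/s3.png',np.hstack([cv2.resize(x,(400,400),interpolation=cv2.INTER_CUBIC) for x in (a[230:310,355:435],b[140:220,360:440])]))"
```

```text
t 3.3 pos [ 0.6077 -0.2522  0.0528] F [-0.5  0.2  0.8] w 0.0516 | total [0.01 0.02 0.65] turn [-0.03 -0.01 -0.04] rows 1 each [0.008 0.016 0.647]
```

View pics/s3.png

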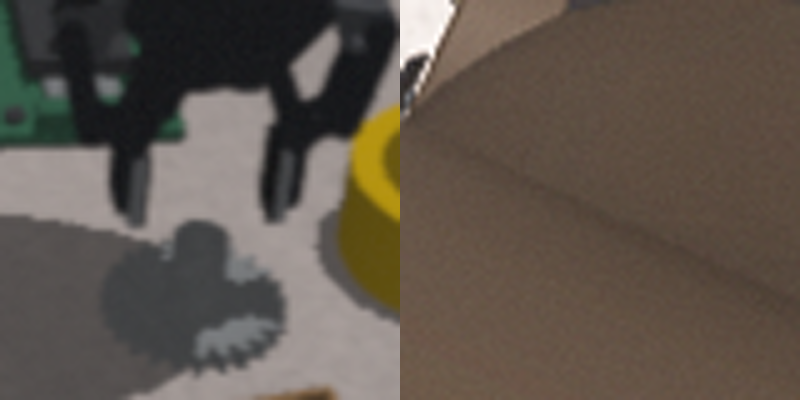

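The side view shows the hub (202,235) midway between the fingertips (135 and 283). I'll go down and close.

Request:
{"op": "apply_moves", "data": {
  "plan": [
    {"dx":0,"dy":0,"dz":0.35,"rx":0,"ry":0,"rz":0},
    {"dx":0,"dy":0,"dz":0.29,"rx":0,"ry":0,"rz":0},
    {"dx":0,"dy":0,"dz":0,"rx":0,"ry":0,"rz":0}
  ]
}}

```text
clock: 3.75
ee_pos: [0.6075, -0.2523, 0.0144]
orientation: [-2.373, -2.055, 0.002]
ft_force: [0.2, -0.9, -0.3]
width: 0.0514
grasp_force: 0.0
```

Request:
{"op": "apply_moves", "data": {
  "plan": [
    {"dx":0,"dy":0,"dz":0,"rx":0,"ry":0,"rz":0},
    {"dx":0,"dy":0,"dz":0,"rx":0,"ry":0,"rz":0},
    {"dx":0,"dy":0,"dz":0,"rx":0,"ry":0,"rz":0},
    {"dx":0,"dy":0,"dz":0,"rx":0,"ry":0,"rz":0},
    {"dx":0,"dy":0,"dz":0,"rx":0,"ry":0,"rz":0},
    {"dx":0,"dy":0,"dz":0,"rx":0,"ry":0,"rz":0}
  ],
  "fingers": 1
}}

```text
clock: 4.5
ee_pos: [0.609, -0.253, 0.0166]
orientation: [2.374, 2.057, 0.0]
ft_force: [-0.7, 0.8, 6.1]
width: 0.0245
grasp_force: 39.7
```

```bash
python3 -c "
from h import *
go(.613,-.0318,.12)
a=img('side');cv2.imwrite('pics/s4.png',cv2.resize(a[230:310,355:435],(400,400),interpolation=cv2.INTER_CUBIC))"
```

```text
t 4.5 pos [ 0.609  -0.253   0.0166] F [-0.7  0.8  6.1] w 0.0245 | total [ 3.66 -0.46 -1.72] turn [ 0.01  0.   -0.03] rows 5 each [ 0.732 -0.092 -0.345]
```

View pics/s4.png

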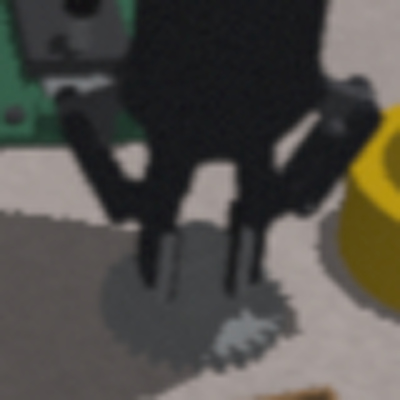

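Gripped at 24.5 mm. Lift and carry.

Request:
{"op": "apply_moves", "data": {
  "plan": [
    {"dx":0,"dy":0,"dz":-0.4,"rx":0,"ry":0,"rz":0},
    {"dx":0,"dy":0,"dz":-0.7,"rx":0,"ry":0,"rz":0},
    {"dx":0,"dy":0,"dz":-0.7,"rx":0,"ry":0,"rz":0},
    {"dx":0.7,"dy":-0.09,"dz":0,"rx":0,"ry":0,"rz":0},
    {"dx":0.8,"dy":-0.09,"dz":0,"rx":0,"ry":0,"rz":0},
    {"dx":0.8,"dy":-0.09,"dz":0,"rx":0,"ry":0,"rz":0},
    {"dx":0.8,"dy":-0.09,"dz":0,"rx":0,"ry":0,"rz":0},
    {"dx":0.5,"dy":-0.09,"dz":0,"rx":0,"ry":0,"rz":0},
    {"dx":0,"dy":0,"dz":0,"rx":0,"ry":0,"rz":0},
    {"dx":0,"dy":0,"dz":0,"rx":0,"ry":0,"rz":0}
  ]
}}

```text
clock: 5.8
ee_pos: [0.6125, -0.0355, 0.124]
orientation: [-2.374, -2.057, 0.001]
ft_force: [-0.4, 0.1, -3.4]
width: 0.0241
grasp_force: 40.2
```

```bash
python3 -c "
from h import *
go(.613,-.0318,.12)
a=img('side');b=img('top');cv2.imwrite('pics/s5.png',np.hstack([cv2.resize(x,(400,400),interpolation=cv2.INTER_CUBIC) for x in (a[160:260,315:415],b[140:220,250:330])]))"
```

```text
t 5.8 pos [ 0.6125 -0.0355  0.124 ] F [-0.4  0.1 -3.4] w 0.0241 | total [ 0.06 -0.    0.07] turn [-0.    0.   -0.03] rows 1 each [ 0.062 -0.001  0.067]
```

View pics/s5.png

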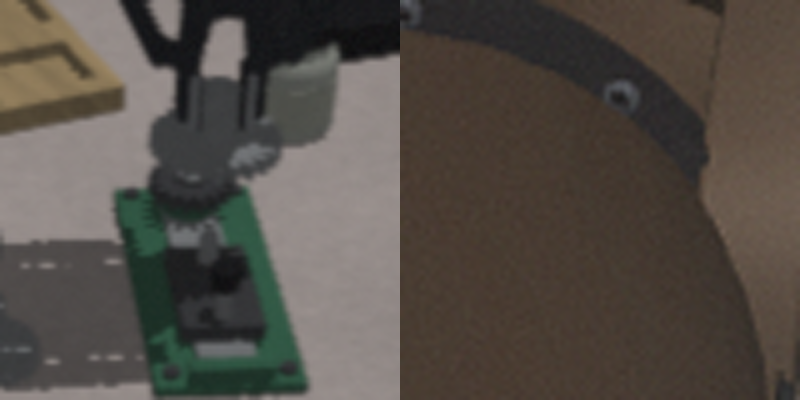

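```bash
python3 -c "
from h import *
for n,p in dict(tip=(.613,-.0318,.06),foot=(.613,-.0318,.026),knob=(.6072,-.0877,.062),kb=(.6072,-.0877,.042),nut=(.6249,.0456,.039)).items(): print(n,np.round(proj('side',p),1))
a=img('side');print('gray row/col');g=cv2.cvtColor(a,cv2.COLOR_BGR2GRAY);print(g[208:236,358:384])
h=cv2.cvtColor(cv2.imread('pics/top0.png'),cv2.COLOR_BGR2GRAY);print(h[168:186,290:312])
"
```

```text
tip [365.9 213.5]
foot [365.  225.3]
knob [370.5 226.1]
kb [369.9 233.2]
nut [361.2 203.6]
gray row/col
[[ 51  51  50  53  52  51  51  53  51  49  47  42  35  34  38  43  48  58
   74 109 134 139 140 141 142 143]
 [ 39  35  40  46  46  39  45  47  41  36  40  39  36  40  52  62  67  72
   76  96 124 138 140 140 142 144]
 [ 33  33  34  36  37  32  35  38  37  32  34  37  41  47  61  72  74  75
   76  91 121 139 141 142 143 143]
 [ 34  35  35  33  33  32  33  34  35  32  35  44  57  64  69  74  75  74
   75  81 111 136 141 141 142 143]
 [ 37  39  36  34  36  36  34  34  37  37  40  49  62  72  72  73  73  74
   74  75  95 125 140 142 142 143]
 [ 39  40  40  38  38  40  38  39  43  47  58  64  67  71  74  74  74  74
   73  75  91 123 141 142 143 143]
 [ 49  46  43  43  44  42  44  47  59  70  69  62  55  64  74  74  74  72
   73  74  79 110 136 142 141 142]
 [ 68  59  56  54  54  53  62  68  82  97  91  77  72  72  75  75  73  74
   74  73  75  94 125 143 145 145]
 [ 90  67  70  75  70  66  86  91  71  73  89  95  83  75  75  75  76  76
   75  73  76  92 124 144 146 146]
 [ 98  83  95 1
[... 3031 characters left out ...]
7 101  85  53  61  63  59  62
   62  60  64  62]
 [139 143 141  66  61  62  62  62  53  69  76  72  64  53  61  59  61  59
   62  62  61  60]
 [138 143 139  52  59  59  62  60  43  58  63  59  60  49  61  61  63  63
   63  61  62  61]
 [140 143 142  54  60  58  61  59  41  48  49  56  47  43  62  62  63  62
   63  62  63  63]
 [144 142 118  54  60  58  62  59  52  41  44  39  42  57  62  61  59  63
   60  63  61  62]
 [145 145 108  55  57  62  61  62  60  56  56  56  60  62  60  62  60  61
   59  63  61  61]
 [144 143  91  59  60  61  62  61  63  63  60  59  63  59  59  61  58  60
   62  60  60  58]
 [148 144  67  62  64  64  61  59  62  63  62  62  61  61  62  58  64  61
   62  60  62  61]]
```

Request:
{"op": "apply_moves", "data": {
  "plan": [
    {"dx":0.03,"dy":0.01,"dz":0,"rx":0,"ry":0,"rz":0},
    {"dx":0,"dy":0,"dz":0.3,"rx":0,"ry":0,"rz":0},
    {"dx":0,"dy":0,"dz":0.3,"rx":0,"ry":0,"rz":0},
    {"dx":0,"dy":0,"dz":0.15,"rx":0,"ry":0,"rz":0},
    {"dx":0,"dy":0,"dz":0.15,"rx":0,"ry":0,"rz":0},
    {"dx":0,"dy":0,"dz":0.07,"rx":0,"ry":0,"rz":0},
    {"dx":0,"dy":0,"dz":0,"rx":0,"ry":0,"rz":0}
  ]
}}

```text
clock: 6.82
ee_pos: [0.6136, -0.0335, 0.0659]
orientation: [-2.374, -2.057, 0.0]
ft_force: [0.6, 0.2, -3.7]
width: 0.0244
grasp_force: 40.2
```

Underside is about 10 mm below the post tip with no contact force, so the post is in the bore. Going on down to the seat.

Request:
{"op": "apply_moves", "data": {
  "plan": [
    {"dx":0,"dy":0,"dz":0.12,"rx":0,"ry":0,"rz":0},
    {"dx":0,"dy":0,"dz":0.12,"rx":0,"ry":0,"rz":0},
    {"dx":0,"dy":0,"dz":0.1,"rx":0,"ry":0,"rz":0},
    {"dx":0,"dy":0,"dz":0.05,"rx":0,"ry":0,"rz":0},
    {"dx":0,"dy":0,"dz":0,"rx":0,"ry":0,"rz":0}
  ]
}}

```text
clock: 7.45
ee_pos: [0.6136, -0.0335, 0.0427]
orientation: [2.374, 2.057, 0.0]
ft_force: [-0.3, 1.0, 1.4]
width: 0.0245
grasp_force: 40.6
```

```bash
python3 -c "
from h import *
go(.6136,-.0335,.0426)"
```

```text
t 7.5 pos [ 0.6136 -0.0335  0.0427] F [-0.3  1.   1.4] w 0.0245 | total [-0. -0.  0.] turn [ 0.    0.   -0.03] rows 1 each [-0.    -0.001  0.002]
```

Request:
{"op": "apply_moves", "data": {
  "plan": [
    {"dx":-0.08,"dy":0,"dz":0,"rx":0,"ry":0,"rz":0},
    {"dx":-0.07,"dy":0,"dz":0,"rx":0,"ry":0,"rz":0},
    {"dx":0,"dy":0,"dz":0,"rx":0,"ry":0,"rz":0}
  ]
}}

```text
clock: 7.82
ee_pos: [0.6123, -0.043, 0.0427]
orientation: [2.375, 2.056, -0.0]
ft_force: [-0.2, -2.4, 2.5]
width: 0.0242
grasp_force: 40.7
```

Request:
{"op": "apply_moves", "data": {
  "plan": [
    {"dx":-0.03,"dy":0,"dz":0,"rx":0,"ry":0,"rz":0},
    {"dx":0,"dy":0,"dz":0,"rx":0,"ry":0,"rz":0}
  ]
}}

```text
clock: 8.07
ee_pos: [0.6121, -0.0443, 0.0427]
orientation: [2.374, 2.057, 0.0]
ft_force: [-0.3, 0.1, 3.3]
width: 0.024
grasp_force: 40.8
```

Request:
{"op": "apply_moves", "data": {
  "plan": [
    {"dx":-0.03,"dy":0,"dz":0,"rx":0,"ry":0,"rz":0},
    {"dx":0,"dy":0,"dz":0,"rx":0,"ry":0,"rz":0}
  ]
}}

```text
clock: 8.32
ee_pos: [0.6119, -0.0456, 0.0427]
orientation: [-2.374, -2.057, -0.001]
ft_force: [1.3, 4.8, 2.8]
width: 0.0242
grasp_force: 40.8
```

Request:
{"op": "apply_moves", "data": {
  "plan": [
    {"dx":-0.03,"dy":0,"dz":0,"rx":0,"ry":0,"rz":0},
    {"dx":0,"dy":0,"dz":0,"rx":0,"ry":0,"rz":0}
  ]
}}

```text
clock: 8.57
ee_pos: [0.6119, -0.0461, 0.0428]
orientation: [-2.374, -2.056, -0.003]
ft_force: [3.0, 19.6, 4.2]
width: 0.0244
grasp_force: 41.0
```

The stop is at TCP y ≈ -0.0457, so full mesh for 24 teeth should come 30 mm in, at y ≈ -0.016.

Request:
{"op": "apply_moves", "data": {
  "plan": [
    {"dx":0.1,"dy":0,"dz":0,"rx":0,"ry":0,"rz":0},
    {"dx":0.1,"dy":0,"dz":0,"rx":0,"ry":0,"rz":0},
    {"dx":0.1,"dy":0,"dz":0,"rx":0,"ry":0,"rz":0},
    {"dx":0.08,"dy":0,"dz":0,"rx":0,"ry":0,"rz":0},
    {"dx":0,"dy":0,"dz":0,"rx":0,"ry":0,"rz":0}
  ]
}}

```text
clock: 9.2
ee_pos: [0.6149, -0.0246, 0.0426]
orientation: [-2.374, -2.057, -0.0]
ft_force: [0.3, 2.8, 3.6]
width: 0.0243
grasp_force: 40.9
```

Request:
{"op": "apply_moves", "data": {
  "plan": [
    {"dx":0.04,"dy":0,"dz":0,"rx":0,"ry":0,"rz":0},
    {"dx":0.03,"dy":0,"dz":0,"rx":0,"ry":0,"rz":0},
    {"dx":0,"dy":0,"dz":0,"rx":0,"ry":0,"rz":0}
  ]
}}

```text
clock: 9.57
ee_pos: [0.6154, -0.021, 0.0426]
orientation: [-2.374, -2.057, -0.0]
ft_force: [-0.8, 0.5, 3.6]
width: 0.0243
grasp_force: 40.9
```

Request:
{"op": "apply_moves", "data": {
  "plan": [
    {"dx":0.025,"dy":0,"dz":0,"rx":0,"ry":0,"rz":0},
    {"dx":0.015,"dy":0,"dz":0,"rx":0,"ry":0,"rz":0},
    {"dx":0,"dy":0,"dz":0,"rx":0,"ry":0,"rz":0}
  ]
}}

```text
clock: 9.95
ee_pos: [0.6157, -0.0186, 0.0426]
orientation: [-2.374, -2.057, 0.0]
ft_force: [-0.7, -2.0, 3.4]
width: 0.024
grasp_force: 40.9
```

Request:
{"op": "apply_moves", "data": {
  "plan": [
    {"dx":0.02,"dy":0,"dz":0,"rx":0,"ry":0,"rz":0},
    {"dx":0.01,"dy":0,"dz":0,"rx":0,"ry":0,"rz":0},
    {"dx":0,"dy":0,"dz":0,"rx":0,"ry":0,"rz":0}
  ]
}}

```text
clock: 10.32
ee_pos: [0.616, -0.0168, 0.0426]
orientation: [-2.374, -2.057, -0.0]
ft_force: [-0.5, -1.7, 4.0]
width: 0.0239
grasp_force: 40.9
```

Request:
{"op": "apply_moves", "data": {
  "plan": [
    {"dx":0.015,"dy":0,"dz":0,"rx":0,"ry":0,"rz":0},
    {"dx":0,"dy":0,"dz":0,"rx":0,"ry":0,"rz":0}
  ]
}}

```text
clock: 10.58
ee_pos: [0.6161, -0.0159, 0.0426]
orientation: [-2.374, -2.057, -0.0]
ft_force: [-1.1, -1.7, 4.5]
width: 0.024
grasp_force: 40.9
```

Request:
{"op": "apply_moves", "data": {
  "plan": [
    {"dx":0.015,"dy":0,"dz":0,"rx":0,"ry":0,"rz":0},
    {"dx":0,"dy":0,"dz":0,"rx":0,"ry":0,"rz":0}
  ]
}}

```text
clock: 10.82
ee_pos: [0.6162, -0.015, 0.0426]
orientation: [-2.374, -2.057, -0.0]
ft_force: [0.0, -1.0, 3.7]
width: 0.0242
grasp_force: 40.9
```

Request:
{"op": "apply_moves", "data": {
  "plan": [
    {"dx":0.012,"dy":0,"dz":0,"rx":0,"ry":0,"rz":0},
    {"dx":0,"dy":0,"dz":0,"rx":0,"ry":0,"rz":0}
  ]
}}

```text
clock: 11.08
ee_pos: [0.6163, -0.0143, 0.0426]
orientation: [-2.374, -2.057, 0.0]
ft_force: [-1.1, -1.7, 4.7]
width: 0.0244
grasp_force: 40.9
```

Request:
{"op": "apply_moves", "data": {
  "plan": [
    {"dx":0.008,"dy":0,"dz":0,"rx":0,"ry":0,"rz":0},
    {"dx":0,"dy":0,"dz":0,"rx":0,"ry":0,"rz":0}
  ]
}}

```text
clock: 11.32
ee_pos: [0.6164, -0.0139, 0.0426]
orientation: [-2.374, -2.057, -0.0]
ft_force: [-0.9, -2.4, 4.1]
width: 0.0235
grasp_force: 40.9
```

Request:
{"op": "apply_moves", "data": {
  "plan": [
    {"dx":0.008,"dy":0,"dz":0,"rx":0,"ry":0,"rz":0},
    {"dx":0,"dy":0,"dz":0,"rx":0,"ry":0,"rz":0}
  ]
}}

```text
clock: 11.58
ee_pos: [0.6164, -0.0134, 0.0426]
orientation: [2.374, 2.057, -0.0]
ft_force: [-1.0, -2.2, 4.6]
width: 0.0245
grasp_force: 41.0
```

Request:
{"op": "apply_moves", "data": {
  "plan": [
    {"dx":0.008,"dy":0,"dz":0,"rx":0,"ry":0,"rz":0},
    {"dx":0,"dy":0,"dz":0,"rx":0,"ry":0,"rz":0}
  ]
}}

```text
clock: 11.82
ee_pos: [0.6165, -0.0131, 0.0426]
orientation: [2.374, 2.057, -0.0]
ft_force: [-1.3, -4.2, 5.3]
width: 0.0242
grasp_force: 41.0
```

Firm contact, full depth. Ease 0.3 mm and give the brisk turn.

Request:
{"op": "apply_moves", "data": {
  "plan": [
    {"dx":-0.005,"dy":0,"dz":0,"rx":0,"ry":0,"rz":0},
    {"dx":0,"dy":0,"dz":0,"rx":0,"ry":0,"rz":1},
    {"dx":0,"dy":0,"dz":0,"rx":0,"ry":0,"rz":1},
    {"dx":0,"dy":0,"dz":0,"rx":0,"ry":0,"rz":1},
    {"dx":0,"dy":0,"dz":0,"rx":0,"ry":0,"rz":1},
    {"dx":0,"dy":0,"dz":0,"rx":0,"ry":0,"rz":1},
    {"dx":0,"dy":0,"dz":0,"rx":0,"ry":0,"rz":1},
    {"dx":0,"dy":0,"dz":0,"rx":0,"ry":0,"rz":1},
    {"dx":0,"dy":0,"dz":0,"rx":0,"ry":0,"rz":1},
    {"dx":0,"dy":0,"dz":0,"rx":0,"ry":0,"rz":0}
  ]
}}

```text
clock: 13.08
ee_pos: [0.6162, -0.0129, 0.0426]
orientation: [-2.988, -0.967, 0.001]
ft_force: [-2.6, 0.1, 5.3]
width: 0.0241
grasp_force: 41.1
```

```bash
python3 -c "
from h import *
go(.6121,-.0446,.0426); print(arm.sense()['joints'].round(2))"
```

```text
t 13.1 pos [ 0.6162 -0.0129  0.0426] F [-2.6  0.1  5.3] w 0.0241 | total [-0.36  0.39 -0.  ] turn [-0.01 -0.   -8.05] rows 9 each [-0.041  0.043 -0.   ]
[-0.07  0.67  1.82  0.    0.66  0.87]
```

Request:
{"op": "apply_moves", "data": {
  "plan": [
    {"dx":0,"dy":0,"dz":0,"rx":0,"ry":0,"rz":-1},
    {"dx":0,"dy":0,"dz":0,"rx":0,"ry":0,"rz":-1},
    {"dx":0,"dy":0,"dz":0,"rx":0,"ry":0,"rz":-1},
    {"dx":0,"dy":0,"dz":0,"rx":0,"ry":0,"rz":-1},
    {"dx":0,"dy":0,"dz":0,"rx":0,"ry":0,"rz":-1},
    {"dx":0,"dy":0,"dz":0,"rx":0,"ry":0,"rz":-1},
    {"dx":0,"dy":0,"dz":0,"rx":0,"ry":0,"rz":-1},
    {"dx":0,"dy":0,"dz":0,"rx":0,"ry":0,"rz":-1},
    {"dx":0,"dy":0,"dz":0,"rx":0,"ry":0,"rz":0}
  ]
}}

```text
clock: 14.2
ee_pos: [0.6168, -0.0133, 0.0427]
orientation: [2.375, 2.056, 0.001]
ft_force: [2.2, -2.0, 3.8]
width: 0.0241
grasp_force: 40.8
```

Request:
{"op": "apply_moves", "data": {
  "plan": [
    {"dx":-0.1,"dy":0,"dz":0,"rx":0,"ry":0,"rz":0},
    {"dx":-0.15,"dy":0,"dz":0,"rx":0,"ry":0,"rz":0},
    {"dx":-0.15,"dy":0,"dz":0,"rx":0,"ry":0,"rz":0},
    {"dx":-0.1,"dy":0,"dz":0,"rx":0,"ry":0,"rz":0},
    {"dx":-0.04,"dy":0,"dz":0,"rx":0,"ry":0,"rz":0},
    {"dx":0,"dy":0,"dz":0,"rx":0,"ry":0,"rz":0}
  ]
}}

```text
clock: 14.95
ee_pos: [0.6119, -0.0455, 0.0427]
orientation: [2.375, 2.056, 0.0]
ft_force: [3.2, 0.2, 3.6]
width: 0.0242
grasp_force: 40.9
```

```bash
python3 -c "
from h import *
go(.6121,-.0446,.125); print(arm.sense()['joints'].round(2))"
```

```text
t 14.9 pos [ 0.6119 -0.0455  0.0427] F [3.2 0.2 3.6] w 0.0242 | total [ 0.01  0.   -1.37] turn [ 0.   -0.   -0.04] rows 2 each [ 0.007  0.    -0.686]
[-0.12  0.66  1.82  0.    0.65  0.02]
```

Request:
{"op": "apply_moves", "data": {
  "plan": [
    {"dx":0.005,"dy":0,"dz":-0.3,"rx":0,"ry":0,"rz":0},
    {"dx":0,"dy":0,"dz":-0.55,"rx":0,"ry":0,"rz":0},
    {"dx":0,"dy":0,"dz":-0.52,"rx":0,"ry":0,"rz":0},
    {"dx":0,"dy":0,"dz":0,"rx":0,"ry":0,"rz":0}
  ]
}}

```text
clock: 15.45
ee_pos: [0.6122, -0.0452, 0.1263]
orientation: [2.373, 2.056, 0.002]
ft_force: [0.1, 0.3, -4.5]
width: 0.0239
grasp_force: 41.5
```

```bash
python3 -c "
from h import *
go(.4684,.3096,.125)"
```

```text
t 15.4 pos [ 0.6122 -0.0452  0.1263] F [ 0.1  0.3 -4.5] w 0.0239 | total [ 5.51 -3.22  0.01] turn [ 0.02  0.   -0.03] rows 7 each [ 0.787 -0.459  0.002]
```

Request:
{"op": "apply_moves", "data": {
  "plan": [
    {"dx":0.59,"dy":-0.33,"dz":0,"rx":0,"ry":0,"rz":0},
    {"dx":0.7,"dy":-0.4,"dz":0,"rx":0,"ry":0,"rz":0},
    {"dx":0.7,"dy":-0.4,"dz":0,"rx":0,"ry":0,"rz":0},
    {"dx":0.7,"dy":-0.42,"dz":0,"rx":0,"ry":0,"rz":0},
    {"dx":0.7,"dy":-0.42,"dz":0,"rx":0,"ry":0,"rz":0},
    {"dx":0.7,"dy":-0.42,"dz":0,"rx":0,"ry":0,"rz":0},
    {"dx":0.7,"dy":-0.42,"dz":0,"rx":0,"ry":0,"rz":0},
    {"dx":0.72,"dy":-0.41,"dz":0,"rx":0,"ry":0,"rz":0},
    {"dx":0,"dy":0,"dz":0,"rx":0,"ry":0,"rz":0},
    {"dx":0,"dy":0,"dz":0,"rx":0,"ry":0,"rz":0}
  ]
}}

```text
clock: 16.7
ee_pos: [0.4667, 0.3091, 0.1235]
orientation: [-2.373, -2.058, 0.004]
ft_force: [0.1, -0.1, -4.3]
width: 0.0243
grasp_force: 41.6
```

```bash
python3 -c "
from h import *
go(.4684,.3096,.0255)"
```

```text
t 16.7 pos [0.4667 0.3091 0.1235] F [ 0.1 -0.1 -4.3] w 0.0243 | total [0.02 0.03 1.63] turn [-0.02  0.02 -0.02] rows 2 each [0.008 0.015 0.817]
```

Request:
{"op": "apply_moves", "data": {
  "plan": [
    {"dx":0.02,"dy":0.03,"dz":0.5,"rx":0,"ry":0,"rz":0},
    {"dx":0,"dy":0,"dz":0.5,"rx":0,"ry":0,"rz":0},
    {"dx":0,"dy":0,"dz":0.35,"rx":0,"ry":0,"rz":0},
    {"dx":0,"dy":0,"dz":0.2,"rx":0,"ry":0,"rz":0},
    {"dx":0,"dy":0,"dz":0.08,"rx":0,"ry":0,"rz":0},
    {"dx":0,"dy":0,"dz":0,"rx":0,"ry":0,"rz":0}
  ]
}}

```text
clock: 17.45
ee_pos: [0.47, 0.3104, 0.0272]
orientation: [2.375, 2.057, 0.0]
ft_force: [0.6, -0.0, -3.6]
width: 0.0242
grasp_force: 41.6
```

Request:
{"op": "apply_moves", "data": {
  "plan": [
    {"dx":0,"dy":0,"dz":0.04,"rx":0,"ry":0,"rz":0},
    {"dx":0,"dy":0,"dz":0,"rx":0,"ry":0,"rz":0}
  ]
}}

```text
clock: 17.7
ee_pos: [0.47, 0.3109, 0.025]
orientation: [2.374, 2.057, 0.001]
ft_force: [0.1, 0.8, -3.9]
width: 0.024
grasp_force: 41.6
```

Request:
{"op": "apply_moves", "data": {
  "plan": [
    {"dx":0,"dy":0,"dz":0,"rx":0,"ry":0,"rz":0},
    {"dx":0,"dy":0,"dz":0,"rx":0,"ry":0,"rz":0},
    {"dx":0,"dy":0,"dz":0,"rx":0,"ry":0,"rz":0},
    {"dx":0,"dy":0,"dz":-0.3,"rx":0,"ry":0,"rz":0},
    {"dx":0,"dy":0,"dz":-0.6,"rx":0,"ry":0,"rz":0},
    {"dx":0,"dy":0,"dz":-0.7,"rx":0,"ry":0,"rz":0},
    {"dx":0,"dy":0,"dz":0,"rx":0,"ry":0,"rz":0}
  ],
  "fingers": -0.2
}}

```text
clock: 18.58
ee_pos: [0.4716, 0.3118, 0.1247]
orientation: [2.373, 2.056, 0.01]
ft_force: [0.2, -0.2, -0.1]
width: 0.0514
grasp_force: 0.0
```

```bash
python3 -c "
from h import *
go(.4697,.0469,.12)
np.set_printoptions(precision=3,suppress=True)
a=img('top');b=img('side');cv2.imwrite('pics/t6.png',a);cv2.imwrite('pics/s6.png',b)
cv2.imwrite('pics/m6.png',np.hstack([cv2.resize(a[160:280,100:380],(466,200)),cv2.resize(b[140:290,250:430],(240,200))]))
"
```

```text
t 18.6 pos [0.4716 0.3118 0.1247] F [ 0.2 -0.2 -0.1] w 0.0514 | total [-4.38  0.6   0.06] turn [ 0.05 -0.04 -0.03] rows 5 each [-0.875  0.119  0.013]
```

View pics/m6.png

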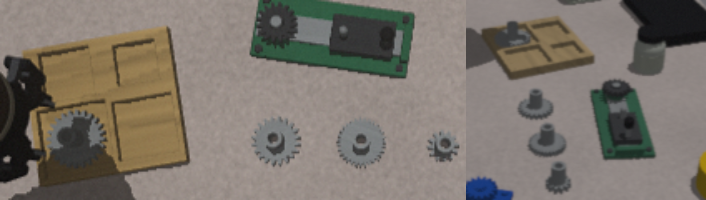

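gear24 sits in pocket24 (crop (77,135)), the carriage is drawn out, and the other gears are in place. Next is gear20; I'll check its drift numerically.

```bash
cat >> h.py <<'E'
def drift(a,box):
    x0,y0,x1,y1=box;o=cv2.imread("pics/top0.png")
    r=cv2.matchTemplate(a[y0-15:y1+15,x0-15:x1+15],o[y0:y1,x0:x1],cv2.TM_CCOEFF_NORMED);_,m,_,l=cv2.minMaxLoc(r);return round(m,3),l[0]-15,l[1]-15
E
python3 -c "
from h import *
a=cv2.imread('pics/t6.png')
for b in [(247,226,283,262),(299,227,335,263),(354,236,380,261)]: print(drift(a,b))"
```

```text
(0.996, 0, 0)
(0.995, 0, 0)
(0.997, 0, 0)
```

Request:
{"op": "apply_moves", "data": {
  "plan": [
    {"dx":-0.7,"dy":0.1,"dz":0,"rx":0,"ry":0,"rz":0},
    {"dx":-0.75,"dy":0.1,"dz":0,"rx":0,"ry":0,"rz":0},
    {"dx":-0.75,"dy":0.1,"dz":0,"rx":0,"ry":0,"rz":0},
    {"dx":-0.75,"dy":0.1,"dz":0,"rx":0,"ry":0,"rz":0},
    {"dx":-0.75,"dy":0.1,"dz":0,"rx":0,"ry":0,"rz":0},
    {"dx":-0.68,"dy":0.1,"dz":0,"rx":0,"ry":0,"rz":0},
    {"dx":0,"dy":0,"dz":0,"rx":0,"ry":0,"rz":0},
    {"dx":0,"dy":0,"dz":0,"rx":0,"ry":0,"rz":0}
  ]
}}

```text
clock: 19.68
ee_pos: [0.4675, 0.0455, 0.1201]
orientation: [-2.375, -2.056, 0.001]
ft_force: [-0.1, 0.1, 0.5]
width: 0.0512
grasp_force: 0.0
```

```bash
python3 -c "
from h import *
go(.4697,.0469,.017)"
```

```text
t 19.7 pos [0.4675 0.0455 0.1201] F [-0.1  0.1  0.5] w 0.0512 | total [0.03 0.04 1.72] turn [-0.01  0.   -0.04] rows 2 each [0.014 0.018 0.859]
```

Request:
{"op": "apply_moves", "data": {
  "plan": [
    {"dx":0.03,"dy":0.04,"dz":0.3,"rx":0,"ry":0,"rz":0},
    {"dx":0,"dy":0,"dz":0.5,"rx":0,"ry":0,"rz":0},
    {"dx":0,"dy":0,"dz":0.5,"rx":0,"ry":0,"rz":0},
    {"dx":0,"dy":0,"dz":0.3,"rx":0,"ry":0,"rz":0},
    {"dx":0,"dy":0,"dz":0.11,"rx":0,"ry":0,"rz":0},
    {"dx":0,"dy":0,"dz":0,"rx":0,"ry":0,"rz":0}
  ]
}}

```text
clock: 20.42
ee_pos: [0.4703, 0.0475, 0.0179]
orientation: [-2.373, -2.058, 0.001]
ft_force: [-0.2, 0.0, -1.2]
width: 0.0515
grasp_force: 0.0
```

Request:
{"op": "apply_moves", "data": {
  "plan": [
    {"dx":0,"dy":0,"dz":0,"rx":0,"ry":0,"rz":0},
    {"dx":0,"dy":0,"dz":0,"rx":0,"ry":0,"rz":0},
    {"dx":0,"dy":0,"dz":0,"rx":0,"ry":0,"rz":0},
    {"dx":0,"dy":0,"dz":0,"rx":0,"ry":0,"rz":0},
    {"dx":0,"dy":0,"dz":0,"rx":0,"ry":0,"rz":0},
    {"dx":0,"dy":0,"dz":0,"rx":0,"ry":0,"rz":0}
  ],
  "fingers": 1
}}

```text
clock: 21.18
ee_pos: [0.4715, 0.0468, 0.0187]
orientation: [2.374, 2.056, 0.002]
ft_force: [0.7, 0.5, 8.1]
width: 0.0238
grasp_force: 39.4
```

Request:
{"op": "apply_moves", "data": {
  "plan": [
    {"dx":0,"dy":0,"dz":-0.3,"rx":0,"ry":0,"rz":0},
    {"dx":0,"dy":0,"dz":-0.7,"rx":0,"ry":0,"rz":0},
    {"dx":0,"dy":0,"dz":-0.8,"rx":0,"ry":0,"rz":0},
    {"dx":0,"dy":0,"dz":0,"rx":0,"ry":0,"rz":0}
  ]
}}

```text
clock: 21.68
ee_pos: [0.4725, 0.0469, 0.129]
orientation: [2.372, 2.055, 0.007]
ft_force: [0.0, -0.4, -3.2]
width: 0.0236
grasp_force: 40.2
```

```bash
python3 -c "
from h import *
go(.6122,-.043,.129)"
```

```text
t 21.7 pos [0.4725 0.0469 0.129 ] F [ 0.  -0.4 -3.2] w 0.0236 | total [-1.15  2.52  0.01] turn [ 0.06 -0.01 -0.04] rows 3 each [-0.384  0.84   0.004]
```

Request:
{"op": "apply_moves", "data": {
  "plan": [
    {"dx":-0.3,"dy":0.6,"dz":0,"rx":0,"ry":0,"rz":0},
    {"dx":-0.3,"dy":0.65,"dz":0,"rx":0,"ry":0,"rz":0},
    {"dx":-0.3,"dy":0.65,"dz":0,"rx":0,"ry":0,"rz":0},
    {"dx":-0.25,"dy":0.62,"dz":0,"rx":0,"ry":0,"rz":0},
    {"dx":0,"dy":0,"dz":0,"rx":0,"ry":0,"rz":0},
    {"dx":0,"dy":0,"dz":0,"rx":0,"ry":0,"rz":0}
  ]
}}

```text
clock: 22.42
ee_pos: [0.609, -0.0428, 0.1246]
orientation: [-2.373, -2.055, 0.003]
ft_force: [-0.3, -0.7, -2.8]
width: 0.0237
grasp_force: 40.4
```

```bash
python3 -c "
from h import *
go(.6122,-.043,.07)"
```

```text
t 22.4 pos [ 0.609  -0.0428  0.1246] F [-0.3 -0.7 -2.8] w 0.0237 | total [0.   0.06 0.91] turn [-0.03 -0.   -0.04] rows 2 each [0.002 0.028 0.455]
```

Request:
{"op": "apply_moves", "data": {
  "plan": [
    {"dx":0,"dy":0.04,"dz":0.2,"rx":0,"ry":0,"rz":0},
    {"dx":0,"dy":0,"dz":0.3,"rx":0,"ry":0,"rz":0},
    {"dx":0,"dy":0,"dz":0.1,"rx":0,"ry":0,"rz":0},
    {"dx":0,"dy":0,"dz":0,"rx":0,"ry":0,"rz":0}
  ]
}}

```text
clock: 22.92
ee_pos: [0.6121, -0.0431, 0.0891]
orientation: [-2.373, -2.056, 0.002]
ft_force: [0.9, 0.4, -2.3]
width: 0.0235
grasp_force: 40.4
```

```bash
python3 -c "
from h import *
go(.6122,-.043,.067)"
```

```text
t 22.9 pos [ 0.6121 -0.0431  0.0891] F [ 0.9  0.4 -2.3] w 0.0235 | total [0.   0.   0.37] turn [-0.02  0.   -0.03] rows 1 each [0.003 0.002 0.369]
```

Request:
{"op": "apply_moves", "data": {
  "plan": [
    {"dx":0,"dy":0,"dz":0.15,"rx":0,"ry":0,"rz":0},
    {"dx":0,"dy":0,"dz":0.15,"rx":0,"ry":0,"rz":0},
    {"dx":0,"dy":0,"dz":0.07,"rx":0,"ry":0,"rz":0},
    {"dx":0,"dy":0,"dz":0,"rx":0,"ry":0,"rz":0}
  ]
}}

```text
clock: 23.42
ee_pos: [0.6125, -0.0433, 0.0674]
orientation: [-2.374, -2.057, 0.001]
ft_force: [-0.9, -0.3, -3.1]
width: 0.0234
grasp_force: 40.5
```

Request:
{"op": "apply_moves", "data": {
  "plan": [
    {"dx":0,"dy":0,"dz":0.14,"rx":0,"ry":0,"rz":0},
    {"dx":0,"dy":0,"dz":0.12,"rx":0,"ry":0,"rz":0},
    {"dx":0,"dy":0,"dz":0.08,"rx":0,"ry":0,"rz":0},
    {"dx":0,"dy":0,"dz":0,"rx":0,"ry":0,"rz":0}
  ]
}}

```text
clock: 23.92
ee_pos: [0.6125, -0.0433, 0.0469]
orientation: [-2.374, -2.057, 0.001]
ft_force: [-0.1, -0.0, -2.7]
width: 0.0234
grasp_force: 40.5
```

Request:
{"op": "apply_moves", "data": {
  "plan": [
    {"dx":0,"dy":0,"dz":0.03,"rx":0,"ry":0,"rz":0},
    {"dx":0,"dy":0,"dz":0.02,"rx":0,"ry":0,"rz":0},
    {"dx":0,"dy":0,"dz":0,"rx":0,"ry":0,"rz":0}
  ]
}}

```text
clock: 24.3
ee_pos: [0.613, -0.0433, 0.0449]
orientation: [2.374, 2.057, 0.001]
ft_force: [-1.2, -0.7, 2.8]
width: 0.0233
grasp_force: 41.0
```

Request:
{"op": "apply_moves", "data": {
  "plan": [
    {"dx":0.15,"dy":0,"dz":0,"rx":0,"ry":0,"rz":0},
    {"dx":0.15,"dy":0,"dz":0,"rx":0,"ry":0,"rz":0},
    {"dx":0.1,"dy":0,"dz":0,"rx":0,"ry":0,"rz":0},
    {"dx":0.03,"dy":0,"dz":0,"rx":0,"ry":0,"rz":0},
    {"dx":0,"dy":0,"dz":0,"rx":0,"ry":0,"rz":0}
  ]
}}

```text
clock: 24.92
ee_pos: [0.6167, -0.017, 0.0448]
orientation: [2.374, 2.057, 0.001]
ft_force: [-2.0, -0.3, 5.6]
width: 0.0239
grasp_force: 41.3
```

Request:
{"op": "apply_moves", "data": {
  "plan": [
    {"dx":0.04,"dy":0,"dz":0,"rx":0,"ry":0,"rz":0},
    {"dx":0.04,"dy":0,"dz":0,"rx":0,"ry":0,"rz":0},
    {"dx":0.02,"dy":0,"dz":0,"rx":0,"ry":0,"rz":0},
    {"dx":0,"dy":0,"dz":0,"rx":0,"ry":0,"rz":0}
  ]
}}

```text
clock: 25.42
ee_pos: [0.6174, -0.012, 0.0449]
orientation: [2.373, 2.057, -0.0]
ft_force: [-4.0, -9.2, 8.3]
width: 0.0236
grasp_force: 41.4
```

Request:
{"op": "apply_moves", "data": {
  "plan": [
    {"dx":0.02,"dy":0,"dz":0,"rx":0,"ry":0,"rz":0},
    {"dx":0.02,"dy":0,"dz":0,"rx":0,"ry":0,"rz":0},
    {"dx":0,"dy":0,"dz":0,"rx":0,"ry":0,"rz":0}
  ]
}}

```text
clock: 25.8
ee_pos: [0.618, -0.009, 0.0448]
orientation: [2.374, 2.057, 0.001]
ft_force: [-2.0, -2.3, 7.1]
width: 0.0236
grasp_force: 41.2
```

Request:
{"op": "apply_moves", "data": {
  "plan": [
    {"dx":0.02,"dy":0,"dz":0,"rx":0,"ry":0,"rz":0},
    {"dx":0,"dy":0,"dz":0,"rx":0,"ry":0,"rz":0}
  ]
}}

```text
clock: 26.05
ee_pos: [0.6181, -0.0077, 0.0448]
orientation: [2.374, 2.057, 0.001]
ft_force: [-1.8, -1.6, 6.1]
width: 0.0232
grasp_force: 41.2
```

Request:
{"op": "apply_moves", "data": {
  "plan": [
    {"dx":0.015,"dy":0,"dz":0,"rx":0,"ry":0,"rz":0},
    {"dx":0,"dy":0,"dz":0,"rx":0,"ry":0,"rz":0}
  ]
}}

```text
clock: 26.3
ee_pos: [0.6183, -0.0068, 0.0448]
orientation: [2.374, 2.057, 0.001]
ft_force: [-0.8, -1.3, 5.7]
width: 0.0235
grasp_force: 41.2
```

Request:
{"op": "apply_moves", "data": {
  "plan": [
    {"dx":0.012,"dy":0,"dz":0,"rx":0,"ry":0,"rz":0},
    {"dx":0,"dy":0,"dz":0,"rx":0,"ry":0,"rz":0}
  ]
}}

```text
clock: 26.55
ee_pos: [0.6183, -0.0063, 0.0448]
orientation: [2.374, 2.057, 0.0]
ft_force: [-3.0, -3.4, 7.0]
width: 0.0233
grasp_force: 41.2
```

Request:
{"op": "apply_moves", "data": {
  "plan": [
    {"dx":0.008,"dy":0,"dz":0,"rx":0,"ry":0,"rz":0},
    {"dx":0,"dy":0,"dz":0,"rx":0,"ry":0,"rz":0}
  ]
}}

```text
clock: 26.8
ee_pos: [0.6184, -0.0061, 0.0448]
orientation: [2.374, 2.057, 0.0]
ft_force: [-2.6, -4.9, 7.5]
width: 0.0236
grasp_force: 41.3
```

Request:
{"op": "apply_moves", "data": {
  "plan": [
    {"dx":0.008,"dy":0,"dz":0,"rx":0,"ry":0,"rz":0},
    {"dx":0,"dy":0,"dz":0,"rx":0,"ry":0,"rz":0}
  ]
}}

```text
clock: 27.05
ee_pos: [0.6184, -0.0059, 0.0449]
orientation: [2.373, 2.057, -0.0]
ft_force: [-2.5, -8.4, 7.9]
width: 0.0238
grasp_force: 41.4
```

Firm at y = -0.006, as predicted. Ease slightly, then turn there and back.

Request:
{"op": "apply_moves", "data": {
  "plan": [
    {"dx":-0.012,"dy":0,"dz":0,"rx":0,"ry":0,"rz":0},
    {"dx":0,"dy":0,"dz":0,"rx":0,"ry":0,"rz":1},
    {"dx":0,"dy":0,"dz":0,"rx":0,"ry":0,"rz":1},
    {"dx":0,"dy":0,"dz":0,"rx":0,"ry":0,"rz":1},
    {"dx":0,"dy":0,"dz":0,"rx":0,"ry":0,"rz":1},
    {"dx":0,"dy":0,"dz":0,"rx":0,"ry":0,"rz":1},
    {"dx":0,"dy":0,"dz":0,"rx":0,"ry":0,"rz":1},
    {"dx":0,"dy":0,"dz":0,"rx":0,"ry":0,"rz":1},
    {"dx":0,"dy":0,"dz":0,"rx":0,"ry":0,"rz":1},
    {"dx":0,"dy":0,"dz":0,"rx":0,"ry":0,"rz":0}
  ]
}}

```text
clock: 28.3
ee_pos: [0.6186, -0.006, 0.0448]
orientation: [2.988, 0.971, 0.002]
ft_force: [-0.3, -0.5, 6.0]
width: 0.0237
grasp_force: 40.9
```

```bash
python3 -c "
from h import *
go(.6121,-.045,.0448); b=img('side'); cv2.imwrite('pics/s7a.png',b)"
```

```text
t 28.3 pos [ 0.6186 -0.006   0.0448] F [-0.3 -0.5  6. ] w 0.0237 | total [-0.47  0.46 -0.  ] turn [ 0.01 -0.01 -8.03] rows 9 each [-0.052  0.051 -0.   ]
```

Request:
{"op": "apply_moves", "data": {
  "plan": [
    {"dx":0,"dy":0,"dz":0,"rx":0,"ry":0,"rz":-1},
    {"dx":0,"dy":0,"dz":0,"rx":0,"ry":0,"rz":-1},
    {"dx":0,"dy":0,"dz":0,"rx":0,"ry":0,"rz":-1},
    {"dx":0,"dy":0,"dz":0,"rx":0,"ry":0,"rz":-1},
    {"dx":0,"dy":0,"dz":0,"rx":0,"ry":0,"rz":-1},
    {"dx":0,"dy":0,"dz":0,"rx":0,"ry":0,"rz":-1},
    {"dx":0,"dy":0,"dz":0,"rx":0,"ry":0,"rz":-1},
    {"dx":0,"dy":0,"dz":0,"rx":0,"ry":0,"rz":-1},
    {"dx":0,"dy":0,"dz":0,"rx":0,"ry":0,"rz":0}
  ]
}}

```text
clock: 29.48
ee_pos: [0.6188, -0.0063, 0.0448]
orientation: [2.369, 2.061, 0.001]
ft_force: [0.1, -3.2, 5.4]
width: 0.0232
grasp_force: 41.5
```

Request:
{"op": "apply_moves", "data": {
  "plan": [
    {"dx":-0.1,"dy":0,"dz":0,"rx":0,"ry":0,"rz":0},
    {"dx":-0.2,"dy":0,"dz":0,"rx":0,"ry":0,"rz":0},
    {"dx":-0.2,"dy":0,"dz":0,"rx":0,"ry":0,"rz":0},
    {"dx":-0.1,"dy":0,"dz":0,"rx":0,"ry":0,"rz":0},
    {"dx":-0.03,"dy":0,"dz":0,"rx":0,"ry":0,"rz":0},
    {"dx":0,"dy":0,"dz":0,"rx":0,"ry":0,"rz":0}
  ]
}}

```text
clock: 30.22
ee_pos: [0.6134, -0.0437, 0.0448]
orientation: [2.372, 2.058, 0.002]
ft_force: [1.9, 1.7, 5.0]
width: 0.0235
grasp_force: 41.2
```

Request:
{"op": "apply_moves", "data": {
  "plan": [
    {"dx":0,"dy":0,"dz":-0.3,"rx":0,"ry":0,"rz":0},
    {"dx":0,"dy":0,"dz":-0.55,"rx":0,"ry":0,"rz":0},
    {"dx":0,"dy":0,"dz":-0.52,"rx":0,"ry":0,"rz":0},
    {"dx":0,"dy":0,"dz":0,"rx":0,"ry":0,"rz":0}
  ]
}}

```text
clock: 30.72
ee_pos: [0.6139, -0.0439, 0.1295]
orientation: [2.371, 2.056, 0.004]
ft_force: [-0.0, -0.2, -3.4]
width: 0.0234
grasp_force: 40.6
```

```bash
python3 -c "
from h import *
go(.4853,.2182,.125)"
```

```text
t 30.7 pos [ 0.6139 -0.0439  0.1295] F [-0.  -0.2 -3.4] w 0.0234 | total [ 4.02 -2.74  0.06] turn [ 0.04 -0.   -0.03] rows 5 each [ 0.804 -0.548  0.013]
```

Request:
{"op": "apply_moves", "data": {
  "plan": [
    {"dx":0.6,"dy":-0.4,"dz":0,"rx":0,"ry":0,"rz":0},
    {"dx":0.7,"dy":-0.48,"dz":0,"rx":0,"ry":0,"rz":0},
    {"dx":0.7,"dy":-0.48,"dz":0,"rx":0,"ry":0,"rz":0},
    {"dx":0.7,"dy":-0.48,"dz":0,"rx":0,"ry":0,"rz":0},
    {"dx":0.7,"dy":-0.48,"dz":0,"rx":0,"ry":0,"rz":0},
    {"dx":0.62,"dy":-0.42,"dz":0,"rx":0,"ry":0,"rz":0},
    {"dx":0,"dy":0,"dz":0,"rx":0,"ry":0,"rz":0},
    {"dx":0,"dy":0,"dz":0,"rx":0,"ry":0,"rz":0}
  ]
}}

```text
clock: 31.72
ee_pos: [0.4839, 0.2181, 0.1262]
orientation: [-2.373, -2.058, 0.002]
ft_force: [-0.7, -0.9, -2.6]
width: 0.0238
grasp_force: 40.7
```

```bash
python3 -c "
from h import *
go(.4853,.2182,.0275)"
```

```text
t 31.7 pos [0.4839 0.2181 0.1262] F [-0.7 -0.9 -2.6] w 0.0238 | total [0.01 0.02 1.64] turn [-0.01  0.01 -0.02] rows 2 each [0.003 0.012 0.822]
```

Request:
{"op": "apply_moves", "data": {
  "plan": [
    {"dx":0,"dy":0.01,"dz":0.5,"rx":0,"ry":0,"rz":0},
    {"dx":0,"dy":0,"dz":0.5,"rx":0,"ry":0,"rz":0},
    {"dx":0,"dy":0,"dz":0.35,"rx":0,"ry":0,"rz":0},
    {"dx":0,"dy":0,"dz":0.2,"rx":0,"ry":0,"rz":0},
    {"dx":0,"dy":0,"dz":0.08,"rx":0,"ry":0,"rz":0},
    {"dx":0,"dy":0,"dz":0.02,"rx":0,"ry":0,"rz":0},
    {"dx":0,"dy":0,"dz":0,"rx":0,"ry":0,"rz":0}
  ]
}}

```text
clock: 32.6
ee_pos: [0.4853, 0.2183, 0.0282]
orientation: [2.374, 2.057, 0.001]
ft_force: [-0.4, -0.0, -2.1]
width: 0.0234
grasp_force: 40.6
```

Request:
{"op": "apply_moves", "data": {
  "plan": [
    {"dx":0,"dy":0,"dz":0.015,"rx":0,"ry":0,"rz":0},
    {"dx":0,"dy":0,"dz":0,"rx":0,"ry":0,"rz":0}
  ]
}}

```text
clock: 32.85
ee_pos: [0.4852, 0.2184, 0.0271]
orientation: [2.374, 2.057, 0.001]
ft_force: [0.4, -0.0, -1.5]
width: 0.0233
grasp_force: 40.8
```

Request:
{"op": "apply_moves", "data": {
  "plan": [
    {"dx":0,"dy":0,"dz":0,"rx":0,"ry":0,"rz":0},
    {"dx":0,"dy":0,"dz":0,"rx":0,"ry":0,"rz":0},
    {"dx":0,"dy":0,"dz":0,"rx":0,"ry":0,"rz":0},
    {"dx":0,"dy":0,"dz":-0.3,"rx":0,"ry":0,"rz":0},
    {"dx":0,"dy":0,"dz":-0.6,"rx":0,"ry":0,"rz":0},
    {"dx":0,"dy":0,"dz":-0.7,"rx":0,"ry":0,"rz":0},
    {"dx":0,"dy":0,"dz":0,"rx":0,"ry":0,"rz":0}
  ],
  "fingers": -0.2
}}

```text
clock: 33.72
ee_pos: [0.4866, 0.2189, 0.1255]
orientation: [2.373, 2.056, 0.007]
ft_force: [-0.2, 0.3, -0.5]
width: 0.0512
grasp_force: 0.0
```

```bash
python3 -c "
from h import *
go(.4643,-.1758,.125)
a=img('top');b=img('side');cv2.imwrite('pics/t8.png',a);cv2.imwrite('pics/s8.png',b)
for q in [(299,227,335,263),(354,236,380,261)]: print(drift(a,q))
cv2.imwrite('pics/m8.png',np.hstack([cv2.resize(a[160:280,100:340],(400,200)),cv2.resize(b[140:290,250:430],(240,200))]))
"
```

```text
t 33.7 pos [0.4866 0.2189 0.1255] F [-0.2  0.3 -0.5] w 0.0512 | total [-6.56  0.57 -0.  ] turn [ 0.04 -0.02 -0.03] rows 8 each [-0.821  0.071 -0.001]
(0.996, 0, 0)
(0.998, 0, 0)
```

View pics/m8.png

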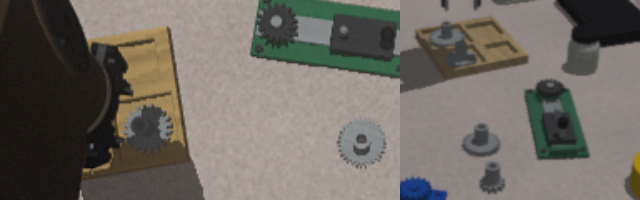

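gear20 is in pocket20 (crop (147,128)), and gear31 and gear12 have not moved. Next is gear12.

Request:
{"op": "apply_moves", "data": {
  "plan": [
    {"dx":-0.72,"dy":0.06,"dz":0,"rx":0,"ry":0,"rz":0},
    {"dx":-0.73,"dy":0.06,"dz":0,"rx":0,"ry":0,"rz":0},
    {"dx":-0.73,"dy":0.06,"dz":0,"rx":0,"ry":0,"rz":0},
    {"dx":-0.73,"dy":0.06,"dz":0,"rx":0,"ry":0,"rz":0},
    {"dx":-0.73,"dy":0.06,"dz":0,"rx":0,"ry":0,"rz":0},
    {"dx":-0.73,"dy":0.07,"dz":0,"rx":0,"ry":0,"rz":0},
    {"dx":-0.73,"dy":0.07,"dz":0,"rx":0,"ry":0,"rz":0},
    {"dx":-0.73,"dy":0.07,"dz":0,"rx":0,"ry":0,"rz":0},
    {"dx":-0.73,"dy":0.06,"dz":0,"rx":0,"ry":0,"rz":0},
    {"dx":0,"dy":0,"dz":0,"rx":0,"ry":0,"rz":0}
  ]
}}

```text
clock: 35.08
ee_pos: [0.462, -0.1785, 0.1215]
orientation: [-2.377, -2.053, 0.001]
ft_force: [-1.0, 0.5, -0.1]
width: 0.0511
grasp_force: 0.0
```

```bash
python3 -c "
from h import *
go(.4643,-.1758,.0185)"
```

```text
t 35.1 pos [ 0.462  -0.1785  0.1215] F [-1.   0.5 -0.1] w 0.0511 | total [0.05 0.03 1.72] turn [-0.01 -0.   -0.06] rows 2 each [0.025 0.017 0.859]
```

Request:
{"op": "apply_moves", "data": {
  "plan": [
    {"dx":0.03,"dy":0.03,"dz":0.3,"rx":0,"ry":0,"rz":0},
    {"dx":0,"dy":0,"dz":0.5,"rx":0,"ry":0,"rz":0},
    {"dx":0,"dy":0,"dz":0.5,"rx":0,"ry":0,"rz":0},
    {"dx":0,"dy":0,"dz":0.3,"rx":0,"ry":0,"rz":0},
    {"dx":0,"dy":0,"dz":0.1,"rx":0,"ry":0,"rz":0},
    {"dx":0,"dy":0,"dz":0,"rx":0,"ry":0,"rz":0}
  ]
}}

```text
clock: 35.83
ee_pos: [0.4643, -0.1742, 0.0203]
orientation: [-2.373, -2.057, 0.001]
ft_force: [-0.6, -0.5, 1.2]
width: 0.051
grasp_force: 0.0
```

Request:
{"op": "apply_moves", "data": {
  "plan": [
    {"dx":0,"dy":0,"dz":0,"rx":0,"ry":0,"rz":0},
    {"dx":0,"dy":0,"dz":0,"rx":0,"ry":0,"rz":0},
    {"dx":0,"dy":0,"dz":0,"rx":0,"ry":0,"rz":0},
    {"dx":0,"dy":0,"dz":0,"rx":0,"ry":0,"rz":0},
    {"dx":0,"dy":0,"dz":0,"rx":0,"ry":0,"rz":0},
    {"dx":0,"dy":0,"dz":0,"rx":0,"ry":0,"rz":0}
  ],
  "fingers": 1
}}

```text
clock: 36.58
ee_pos: [0.4653, -0.1749, 0.0213]
orientation: [2.374, 2.056, 0.001]
ft_force: [0.4, 1.1, 7.2]
width: 0.0242
grasp_force: 39.4
```

Request:
{"op": "apply_moves", "data": {
  "plan": [
    {"dx":0,"dy":0,"dz":-0.3,"rx":0,"ry":0,"rz":0},
    {"dx":0,"dy":0,"dz":-0.7,"rx":0,"ry":0,"rz":0},
    {"dx":0,"dy":0,"dz":-0.8,"rx":0,"ry":0,"rz":0},
    {"dx":0,"dy":0,"dz":0,"rx":0,"ry":0,"rz":0}
  ]
}}

```text
clock: 37.08
ee_pos: [0.4664, -0.1755, 0.1318]
orientation: [2.371, 2.054, 0.004]
ft_force: [-0.0, 0.0, -2.6]
width: 0.0233
grasp_force: 39.8
```

```bash
python3 -c "
from h import *
go(.6122,-.043,.129)"
```

```text
t 37.1 pos [ 0.4664 -0.1755  0.1318] F [-0.   0.  -2.6] w 0.0233 | total [2.53 2.09 0.05] turn [ 0.05  0.02 -0.03] rows 3 each [0.844 0.697 0.018]
```

Request:
{"op": "apply_moves", "data": {
  "plan": [
    {"dx":0.5,"dy":0.4,"dz":0,"rx":0,"ry":0,"rz":0},
    {"dx":0.55,"dy":0.45,"dz":0,"rx":0,"ry":0,"rz":0},
    {"dx":0.55,"dy":0.45,"dz":0,"rx":0,"ry":0,"rz":0},
    {"dx":0.5,"dy":0.45,"dz":0,"rx":0,"ry":0,"rz":0},
    {"dx":0.43,"dy":0.35,"dz":0,"rx":0,"ry":0,"rz":0},
    {"dx":0,"dy":0,"dz":0,"rx":0,"ry":0,"rz":0},
    {"dx":0,"dy":0,"dz":0.3,"rx":0,"ry":0,"rz":0},
    {"dx":0,"dy":0,"dz":0,"rx":0,"ry":0,"rz":0}
  ]
}}

```text
clock: 38.08
ee_pos: [0.6088, -0.0429, 0.1084]
orientation: [-2.373, -2.054, 0.004]
ft_force: [-0.9, -0.2, -0.9]
width: 0.0239
grasp_force: 39.8
```

```bash
python3 -c "
from h import *
go(.6123,-.0424,.071)"
```

```text
t 38.1 pos [ 0.6088 -0.0429  0.1084] F [-0.9 -0.2 -0.9] w 0.0239 | total [0.02 0.06 0.62] turn [-0.04  0.   -0.04] rows 1 each [0.017 0.059 0.624]
```

Request:
{"op": "apply_moves", "data": {
  "plan": [
    {"dx":0.01,"dy":0.05,"dz":0,"rx":0,"ry":0,"rz":0},
    {"dx":0,"dy":0,"dz":0.25,"rx":0,"ry":0,"rz":0},
    {"dx":0,"dy":0,"dz":0,"rx":0,"ry":0,"rz":0}
  ]
}}

```text
clock: 38.45
ee_pos: [0.6132, -0.0423, 0.0944]
orientation: [-2.374, -2.056, 0.002]
ft_force: [-0.8, 0.6, -1.9]
width: 0.0242
grasp_force: 39.8
```

Request:
{"op": "apply_moves", "data": {
  "plan": [
    {"dx":0,"dy":0,"dz":0.12,"rx":0,"ry":0,"rz":0},
    {"dx":0,"dy":0,"dz":0.12,"rx":0,"ry":0,"rz":0},
    {"dx":0,"dy":0,"dz":0.1,"rx":0,"ry":0,"rz":0},
    {"dx":0,"dy":0,"dz":0,"rx":0,"ry":0,"rz":0}
  ]
}}

```text
clock: 38.95
ee_pos: [0.6137, -0.0422, 0.0747]
orientation: [-2.374, -2.057, 0.001]
ft_force: [-0.4, 0.2, -1.3]
width: 0.0233
grasp_force: 39.8
```

Request:
{"op": "apply_moves", "data": {
  "plan": [
    {"dx":0,"dy":-0.015,"dz":0.13,"rx":0,"ry":0,"rz":0},
    {"dx":0,"dy":0,"dz":0.13,"rx":0,"ry":0,"rz":0},
    {"dx":0,"dy":0,"dz":0.12,"rx":0,"ry":0,"rz":0},
    {"dx":0,"dy":0,"dz":0.05,"rx":0,"ry":0,"rz":0},
    {"dx":0,"dy":0,"dz":0,"rx":0,"ry":0,"rz":0}
  ]
}}

```text
clock: 39.58
ee_pos: [0.6131, -0.0421, 0.0492]
orientation: [-2.374, -2.057, 0.0]
ft_force: [0.6, 1.6, -2.6]
width: 0.0237
grasp_force: 39.8
```

Request:
{"op": "apply_moves", "data": {
  "plan": [
    {"dx":0,"dy":0,"dz":0.02,"rx":0,"ry":0,"rz":0},
    {"dx":0,"dy":0,"dz":0.015,"rx":0,"ry":0,"rz":0},
    {"dx":0,"dy":0,"dz":0,"rx":0,"ry":0,"rz":0}
  ]
}}

```text
clock: 39.95
ee_pos: [0.6133, -0.0421, 0.0476]
orientation: [2.374, 2.057, 0.0]
ft_force: [0.1, 1.9, -0.2]
width: 0.0238
grasp_force: 40.1
```

Request:
{"op": "apply_moves", "data": {
  "plan": [
    {"dx":0,"dy":0,"dz":0.012,"rx":0,"ry":0,"rz":0},
    {"dx":0.15,"dy":0,"dz":0,"rx":0,"ry":0,"rz":0},
    {"dx":0.2,"dy":0,"dz":0,"rx":0,"ry":0,"rz":0},
    {"dx":0.2,"dy":0,"dz":0,"rx":0,"ry":0,"rz":0},
    {"dx":0.09,"dy":0,"dz":0,"rx":0,"ry":0,"rz":0},
    {"dx":0,"dy":0,"dz":0,"rx":0,"ry":0,"rz":0}
  ]
}}

```text
clock: 40.7
ee_pos: [0.6189, -0.0037, 0.0472]
orientation: [2.374, 2.058, 0.0]
ft_force: [-2.0, 2.6, 8.1]
width: 0.0236
grasp_force: 40.9
```

Request:
{"op": "apply_moves", "data": {
  "plan": [
    {"dx":0.04,"dy":0,"dz":0,"rx":0,"ry":0,"rz":0},
    {"dx":0.03,"dy":0,"dz":0,"rx":0,"ry":0,"rz":0},
    {"dx":0,"dy":0,"dz":0,"rx":0,"ry":0,"rz":0}
  ]
}}

```text
clock: 41.08
ee_pos: [0.6194, -0.0, 0.0472]
orientation: [2.374, 2.057, 0.0]
ft_force: [-2.7, -0.8, 8.5]
width: 0.0237
grasp_force: 40.9
```

Request:
{"op": "apply_moves", "data": {
  "plan": [
    {"dx":0.025,"dy":0,"dz":0,"rx":0,"ry":0,"rz":0},
    {"dx":0.015,"dy":0,"dz":0,"rx":0,"ry":0,"rz":0},
    {"dx":0,"dy":0,"dz":0,"rx":0,"ry":0,"rz":0}
  ]
}}

```text
clock: 41.45
ee_pos: [0.6197, 0.0022, 0.0473]
orientation: [2.374, 2.057, 0.0]
ft_force: [-3.0, -1.6, 8.8]
width: 0.0239
grasp_force: 40.9
```

Request:
{"op": "apply_moves", "data": {
  "plan": [
    {"dx":0.025,"dy":0,"dz":0,"rx":0,"ry":0,"rz":0},
    {"dx":0.015,"dy":0,"dz":0,"rx":0,"ry":0,"rz":0},
    {"dx":0,"dy":0,"dz":0,"rx":0,"ry":0,"rz":0}
  ]
}}

```text
clock: 41.82
ee_pos: [0.62, 0.0046, 0.0472]
orientation: [2.374, 2.057, 0.0]
ft_force: [-4.3, -1.1, 8.4]
width: 0.0239
grasp_force: 40.8
```

Request:
{"op": "apply_moves", "data": {
  "plan": [
    {"dx":0.015,"dy":0,"dz":0,"rx":0,"ry":0,"rz":0},
    {"dx":0.01,"dy":0,"dz":0,"rx":0,"ry":0,"rz":0},
    {"dx":0,"dy":0,"dz":0,"rx":0,"ry":0,"rz":0}
  ]
}}

```text
clock: 42.2
ee_pos: [0.6202, 0.0061, 0.0473]
orientation: [2.374, 2.057, 0.0]
ft_force: [-2.8, -0.8, 8.3]
width: 0.0235
grasp_force: 40.8
```

Request:
{"op": "apply_moves", "data": {
  "plan": [
    {"dx":0.01,"dy":0,"dz":0,"rx":0,"ry":0,"rz":0},
    {"dx":0,"dy":0,"dz":0,"rx":0,"ry":0,"rz":0}
  ]
}}

```text
clock: 42.45
ee_pos: [0.6203, 0.0067, 0.0473]
orientation: [2.374, 2.057, 0.0]
ft_force: [-3.0, -1.0, 9.1]
width: 0.0238
grasp_force: 40.9
```

Request:
{"op": "apply_moves", "data": {
  "plan": [
    {"dx":0.008,"dy":0,"dz":0,"rx":0,"ry":0,"rz":0},
    {"dx":0,"dy":0,"dz":0,"rx":0,"ry":0,"rz":0}
  ]
}}

```text
clock: 42.7
ee_pos: [0.6204, 0.0071, 0.0473]
orientation: [2.374, 2.057, -0.0]
ft_force: [-3.1, -1.5, 9.3]
width: 0.0232
grasp_force: 40.9
```

Request:
{"op": "apply_moves", "data": {
  "plan": [
    {"dx":0.008,"dy":0,"dz":0,"rx":0,"ry":0,"rz":0},
    {"dx":0,"dy":0,"dz":0,"rx":0,"ry":0,"rz":0}
  ]
}}

```text
clock: 42.95
ee_pos: [0.6204, 0.0076, 0.0472]
orientation: [2.374, 2.057, -0.0]
ft_force: [-3.4, -1.6, 8.8]
width: 0.0237
grasp_force: 40.9
```

Request:
{"op": "apply_moves", "data": {
  "plan": [
    {"dx":0.008,"dy":0,"dz":0,"rx":0,"ry":0,"rz":0},
    {"dx":0,"dy":0,"dz":0,"rx":0,"ry":0,"rz":0}
  ]
}}

```text
clock: 43.2
ee_pos: [0.6205, 0.0081, 0.0473]
orientation: [2.374, 2.057, 0.0]
ft_force: [-3.9, -1.8, 8.1]
width: 0.0237
grasp_force: 40.9
```

Request:
{"op": "apply_moves", "data": {
  "plan": [
    {"dx":0.008,"dy":0,"dz":0,"rx":0,"ry":0,"rz":0},
    {"dx":0,"dy":0,"dz":0,"rx":0,"ry":0,"rz":0}
  ]
}}

```text
clock: 43.45
ee_pos: [0.6206, 0.0085, 0.0473]
orientation: [2.374, 2.057, -0.0]
ft_force: [-3.3, -2.3, 8.7]
width: 0.0239
grasp_force: 40.9
```

Request:
{"op": "apply_moves", "data": {
  "plan": [
    {"dx":0.008,"dy":0,"dz":0,"rx":0,"ry":0,"rz":0},
    {"dx":0,"dy":0,"dz":0,"rx":0,"ry":0,"rz":0}
  ]
}}

```text
clock: 43.7
ee_pos: [0.6206, 0.0088, 0.0473]
orientation: [2.374, 2.057, -0.0]
ft_force: [-4.6, -3.8, 10.5]
width: 0.0236
grasp_force: 41.0
```

Request:
{"op": "apply_moves", "data": {
  "plan": [
    {"dx":0.008,"dy":0,"dz":0,"rx":0,"ry":0,"rz":0},
    {"dx":0,"dy":0,"dz":0,"rx":0,"ry":0,"rz":0}
  ]
}}

```text
clock: 43.95
ee_pos: [0.6207, 0.0091, 0.0473]
orientation: [2.374, 2.057, -0.001]
ft_force: [-3.1, -6.3, 10.5]
width: 0.0238
grasp_force: 41.1
```

Request:
{"op": "apply_moves", "data": {
  "plan": [
    {"dx":0.008,"dy":0,"dz":0,"rx":0,"ry":0,"rz":0},
    {"dx":0,"dy":0,"dz":0,"rx":0,"ry":0,"rz":0}
  ]
}}

```text
clock: 44.2
ee_pos: [0.6207, 0.0093, 0.0474]
orientation: [2.374, 2.057, -0.001]
ft_force: [-4.0, -7.5, 11.9]
width: 0.0239
grasp_force: 41.2
```

Request:
{"op": "apply_moves", "data": {
  "plan": [
    {"dx":-0.014,"dy":0,"dz":0,"rx":0,"ry":0,"rz":0},
    {"dx":0,"dy":0,"dz":0,"rx":0,"ry":0,"rz":1},
    {"dx":0,"dy":0,"dz":0,"rx":0,"ry":0,"rz":1},
    {"dx":0,"dy":0,"dz":0,"rx":0,"ry":0,"rz":1},
    {"dx":0,"dy":0,"dz":0,"rx":0,"ry":0,"rz":1},
    {"dx":0,"dy":0,"dz":0,"rx":0,"ry":0,"rz":1},
    {"dx":0,"dy":0,"dz":0,"rx":0,"ry":0,"rz":1},
    {"dx":0,"dy":0,"dz":0,"rx":0,"ry":0,"rz":1},
    {"dx":0,"dy":0,"dz":0,"rx":0,"ry":0,"rz":1},
    {"dx":0,"dy":0,"dz":0,"rx":0,"ry":0,"rz":0}
  ]
}}

```text
clock: 45.45
ee_pos: [0.621, 0.008, 0.0474]
orientation: [2.987, 0.968, 0.001]
ft_force: [-2.0, -12.2, 9.3]
width: 0.0236
grasp_force: 40.5
```

Request:
{"op": "apply_moves", "data": {
  "plan": [
    {"dx":0,"dy":0,"dz":0,"rx":0,"ry":0,"rz":-1},
    {"dx":0,"dy":0,"dz":0,"rx":0,"ry":0,"rz":-1},
    {"dx":0,"dy":0,"dz":0,"rx":0,"ry":0,"rz":-1},
    {"dx":0,"dy":0,"dz":0,"rx":0,"ry":0,"rz":-1},
    {"dx":0,"dy":0,"dz":0,"rx":0,"ry":0,"rz":-1},
    {"dx":0,"dy":0,"dz":0,"rx":0,"ry":0,"rz":-1},
    {"dx":0,"dy":0,"dz":0,"rx":0,"ry":0,"rz":-1},
    {"dx":0,"dy":0,"dz":0,"rx":0,"ry":0,"rz":-1},
    {"dx":0,"dy":0,"dz":0,"rx":0,"ry":0,"rz":0}
  ]
}}

```text
clock: 46.58
ee_pos: [0.6213, 0.0087, 0.0473]
orientation: [2.372, 2.058, 0.001]
ft_force: [0.2, -5.2, 6.3]
width: 0.0237
grasp_force: 40.9
```

```bash
python3 -c "
from h import *
go(.6125,-.0425,.0473)"
```

```text
t 46.6 pos [0.6213 0.0087 0.0473] F [ 0.2 -5.2  6.3] w 0.0237 | total [-0.87 -0.03  0.  ] turn [ 0.02  0.   -0.02] rows 1 each [-0.866 -0.025  0.   ]
```

Request:
{"op": "apply_moves", "data": {
  "plan": [
    {"dx":-0.1,"dy":0,"dz":0,"rx":0,"ry":0,"rz":0},
    {"dx":-0.2,"dy":0,"dz":0,"rx":0,"ry":0,"rz":0},
    {"dx":-0.2,"dy":0,"dz":0,"rx":0,"ry":0,"rz":0},
    {"dx":-0.2,"dy":-0.01,"dz":0,"rx":0,"ry":0,"rz":0},
    {"dx":-0.1,"dy":-0.01,"dz":0,"rx":0,"ry":0,"rz":0},
    {"dx":0,"dy":0,"dz":0,"rx":0,"ry":0,"rz":0}
  ]
}}

```text
clock: 47.32
ee_pos: [0.6137, -0.0388, 0.0473]
orientation: [2.374, 2.055, 0.002]
ft_force: [3.1, -1.3, 6.4]
width: 0.0238
grasp_force: 40.6
```

Request:
{"op": "apply_moves", "data": {
  "plan": [
    {"dx":-0.025,"dy":0,"dz":0,"rx":0,"ry":0,"rz":0},
    {"dx":0,"dy":0,"dz":0,"rx":0,"ry":0,"rz":0}
  ]
}}

```text
clock: 47.58
ee_pos: [0.6135, -0.0397, 0.0473]
orientation: [2.373, 2.056, 0.002]
ft_force: [3.8, 0.1, 6.7]
width: 0.0236
grasp_force: 40.6
```

Request:
{"op": "apply_moves", "data": {
  "plan": [
    {"dx":-0.02,"dy":0,"dz":0,"rx":0,"ry":0,"rz":0},
    {"dx":0,"dy":0,"dz":0,"rx":0,"ry":0,"rz":0}
  ]
}}

```text
clock: 47.82
ee_pos: [0.6133, -0.0408, 0.0473]
orientation: [2.373, 2.056, 0.002]
ft_force: [3.5, 1.3, 7.3]
width: 0.0238
grasp_force: 40.6
```

Request:
{"op": "apply_moves", "data": {
  "plan": [
    {"dx":-0.02,"dy":0,"dz":0,"rx":0,"ry":0,"rz":0},
    {"dx":0,"dy":0,"dz":0,"rx":0,"ry":0,"rz":0}
  ]
}}

```text
clock: 48.08
ee_pos: [0.6131, -0.0418, 0.0473]
orientation: [2.373, 2.056, 0.002]
ft_force: [3.6, 1.9, 7.1]
width: 0.0236
grasp_force: 40.7
```

Request:
{"op": "apply_moves", "data": {
  "plan": [
    {"dx":-0.02,"dy":0,"dz":0,"rx":0,"ry":0,"rz":0},
    {"dx":0,"dy":0,"dz":0,"rx":0,"ry":0,"rz":0}
  ]
}}

```text
clock: 48.32
ee_pos: [0.6129, -0.0425, 0.0473]
orientation: [2.374, 2.056, 0.003]
ft_force: [3.8, 7.0, 7.9]
width: 0.0235
grasp_force: 40.8
```

Request:
{"op": "apply_moves", "data": {
  "plan": [
    {"dx":-0.02,"dy":0,"dz":0,"rx":0,"ry":0,"rz":0},
    {"dx":0,"dy":0,"dz":0,"rx":0,"ry":0,"rz":0}
  ]
}}

```text
clock: 48.58
ee_pos: [0.6129, -0.0429, 0.0474]
orientation: [2.374, 2.056, 0.004]
ft_force: [6.0, 15.4, 8.5]
width: 0.0236
grasp_force: 40.8
```

Request:
{"op": "apply_moves", "data": {
  "plan": [
    {"dx":-0.02,"dy":0,"dz":0,"rx":0,"ry":0,"rz":0},
    {"dx":0,"dy":0,"dz":0,"rx":0,"ry":0,"rz":0}
  ]
}}

```text
clock: 48.82
ee_pos: [0.6128, -0.0432, 0.0474]
orientation: [2.375, 2.056, 0.005]
ft_force: [6.1, 24.3, 8.3]
width: 0.0238
grasp_force: 40.8
```

At the stop. Ease off and lift to pocket12.

Request:
{"op": "apply_moves", "data": {
  "plan": [
    {"dx":0.035,"dy":0,"dz":0,"rx":0,"ry":0,"rz":0},
    {"dx":0,"dy":0,"dz":-0.3,"rx":0,"ry":0,"rz":0},
    {"dx":0,"dy":0,"dz":-0.55,"rx":0,"ry":0,"rz":0},
    {"dx":0,"dy":0,"dz":-0.5,"rx":0,"ry":0,"rz":0},
    {"dx":0,"dy":0,"dz":0,"rx":0,"ry":0,"rz":0}
  ]
}}

```text
clock: 49.45
ee_pos: [0.6127, -0.0435, 0.1295]
orientation: [2.373, 2.056, 0.003]
ft_force: [-0.2, 0.2, -1.9]
width: 0.0234
grasp_force: 41.0
```

```bash
python3 -c "
from h import *
go(.5716,.2325,.13)"
```

```text
t 49.5 pos [ 0.6127 -0.0435  0.1295] F [-0.2  0.2 -1.9] w 0.0234 | total [ 4.45 -1.33 -0.01] turn [ 0.03  0.   -0.03] rows 5 each [ 0.891 -0.267 -0.002]
```

Request:
{"op": "apply_moves", "data": {
  "plan": [
    {"dx":0.6,"dy":-0.18,"dz":0,"rx":0,"ry":0,"rz":0},
    {"dx":0.75,"dy":-0.22,"dz":0,"rx":0,"ry":0,"rz":0},
    {"dx":0.8,"dy":-0.24,"dz":0,"rx":0,"ry":0,"rz":0},
    {"dx":0.8,"dy":-0.24,"dz":0,"rx":0,"ry":0,"rz":0},
    {"dx":0.8,"dy":-0.24,"dz":0,"rx":0,"ry":0,"rz":0},
    {"dx":0.73,"dy":-0.21,"dz":0,"rx":0,"ry":0,"rz":0},
    {"dx":0,"dy":0,"dz":0,"rx":0,"ry":0,"rz":0},
    {"dx":0,"dy":0,"dz":0,"rx":0,"ry":0,"rz":0}
  ]
}}

```text
clock: 50.45
ee_pos: [0.5704, 0.2337, 0.1266]
orientation: [-2.373, -2.058, 0.003]
ft_force: [-0.6, -0.4, -1.6]
width: 0.024
grasp_force: 41.0
```

```bash
python3 -c "
from h import *
go(.5716,.2343,.0293)"
```

```text
t 50.5 pos [0.5704 0.2337 0.1266] F [-0.6 -0.4 -1.6] w 0.024 | total [0.01 0.02 1.62] turn [-0.02  0.01 -0.03] rows 2 each [0.007 0.011 0.811]
```

Request:
{"op": "apply_moves", "data": {
  "plan": [
    {"dx":0,"dy":0.01,"dz":0.5,"rx":0,"ry":0,"rz":0},
    {"dx":0,"dy":0,"dz":0.5,"rx":0,"ry":0,"rz":0},
    {"dx":0,"dy":0,"dz":0.35,"rx":0,"ry":0,"rz":0},
    {"dx":0,"dy":0,"dz":0.2,"rx":0,"ry":0,"rz":0},
    {"dx":0,"dy":0,"dz":0.08,"rx":0,"ry":0,"rz":0},
    {"dx":0,"dy":0,"dz":0.02,"rx":0,"ry":0,"rz":0},
    {"dx":0,"dy":0,"dz":0,"rx":0,"ry":0,"rz":0}
  ]
}}

```text
clock: 51.32
ee_pos: [0.5719, 0.2336, 0.0295]
orientation: [2.375, 2.057, 0.0]
ft_force: [-2.4, -1.7, 1.3]
width: 0.0238
grasp_force: 41.4
```

Request:
{"op": "apply_moves", "data": {
  "plan": [
    {"dx":0,"dy":0,"dz":0,"rx":0,"ry":0,"rz":0},
    {"dx":0,"dy":0,"dz":0,"rx":0,"ry":0,"rz":0},
    {"dx":0,"dy":0,"dz":0,"rx":0,"ry":0,"rz":0},
    {"dx":0,"dy":0,"dz":-0.3,"rx":0,"ry":0,"rz":0},
    {"dx":0,"dy":0,"dz":-0.6,"rx":0,"ry":0,"rz":0},
    {"dx":0,"dy":0,"dz":-0.7,"rx":0,"ry":0,"rz":0},
    {"dx":0,"dy":0,"dz":0,"rx":0,"ry":0,"rz":0}
  ],
  "fingers": -0.2
}}

```text
clock: 52.2
ee_pos: [0.5739, 0.2349, 0.1291]
orientation: [2.373, 2.056, 0.009]
ft_force: [1.4, -0.4, -0.3]
width: 0.0514
grasp_force: 0.0
```

```bash
python3 -c "
from h import *
go(.4683,-.0675,.125)
a=img('top');b=img('side');cv2.imwrite('pics/t9.png',a);cv2.imwrite('pics/s9.png',b)
print(drift(a,(299,227,335,263)))
cv2.imwrite('pics/m9.png',np.hstack([cv2.resize(a[160:280,100:340],(400,200)),cv2.resize(b[140:290,250:430],(240,200))]))
"
```

```text
t 52.2 pos [0.5739 0.2349 0.1291] F [ 1.4 -0.4 -0.3] w 0.0514 | total [-5.24 -1.03  0.05] turn [ 0.06 -0.03 -0.03] rows 6 each [-0.873 -0.171  0.008]
(0.996, 0, 0)
```

View pics/m9.png

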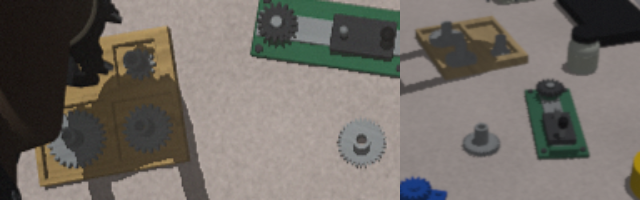

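All three gears sit in their pockets (crop (77,138), (148,127), (140,62)), and the stray is unmoved at (361,143). Now the stray.

Request:
{"op": "apply_moves", "data": {
  "plan": [
    {"dx":-0.7,"dy":-0.13,"dz":0,"rx":0,"ry":0,"rz":0},
    {"dx":-0.75,"dy":-0.15,"dz":0,"rx":0,"ry":0,"rz":0},
    {"dx":-0.76,"dy":-0.15,"dz":0,"rx":0,"ry":0,"rz":0},
    {"dx":-0.76,"dy":-0.15,"dz":0,"rx":0,"ry":0,"rz":0},
    {"dx":-0.76,"dy":-0.15,"dz":0,"rx":0,"ry":0,"rz":0},
    {"dx":-0.76,"dy":-0.15,"dz":0,"rx":0,"ry":0,"rz":0},
    {"dx":-0.75,"dy":-0.15,"dz":0,"rx":0,"ry":0,"rz":0},
    {"dx":0,"dy":0,"dz":0,"rx":0,"ry":0,"rz":0},
    {"dx":0,"dy":0,"dz":0,"rx":0,"ry":0,"rz":0}
  ]
}}

```text
clock: 53.42
ee_pos: [0.4655, -0.0683, 0.1243]
orientation: [-2.375, -2.055, 0.001]
ft_force: [-0.1, 0.3, 0.1]
width: 0.0513
grasp_force: 0.0
```

```bash
python3 -c "
from h import *
go(.4683,-.0675,.019)
b=img('side').astype(int);a=cv2.imread('pics/s8.png').astype(int);print(abs(a-b)[222:255,296:328].mean())"
```

```text
t 53.4 pos [ 0.4655 -0.0683  0.1243] F [-0.1  0.3  0.1] w 0.0513 | total [0.02 0.05 1.75] turn [-0.01 -0.   -0.04] rows 2 each [0.009 0.023 0.877]
10.356376262626263
```

Request:
{"op": "apply_moves", "data": {
  "plan": [
    {"dx":0,"dy":0.03,"dz":0.3,"rx":0,"ry":0,"rz":0},
    {"dx":0,"dy":0,"dz":0.5,"rx":0,"ry":0,"rz":0},
    {"dx":0,"dy":0,"dz":0.5,"rx":0,"ry":0,"rz":0},
    {"dx":0,"dy":0,"dz":0.3,"rx":0,"ry":0,"rz":0},
    {"dx":0,"dy":0,"dz":0.12,"rx":0,"ry":0,"rz":0},
    {"dx":0,"dy":0,"dz":0,"rx":0,"ry":0,"rz":0}
  ]
}}

```text
clock: 54.22
ee_pos: [0.4676, -0.068, 0.0213]
orientation: [-2.373, -2.058, 0.001]
ft_force: [0.8, 0.2, 0.2]
width: 0.051
grasp_force: 0.0
```

Request:
{"op": "apply_moves", "data": {
  "plan": [
    {"dx":0,"dy":0,"dz":0,"rx":0,"ry":0,"rz":0},
    {"dx":0,"dy":0,"dz":0,"rx":0,"ry":0,"rz":0},
    {"dx":0,"dy":0,"dz":0,"rx":0,"ry":0,"rz":0},
    {"dx":0,"dy":0,"dz":0,"rx":0,"ry":0,"rz":0},
    {"dx":0,"dy":0,"dz":0,"rx":0,"ry":0,"rz":0},
    {"dx":0,"dy":0,"dz":0,"rx":0,"ry":0,"rz":0}
  ],
  "fingers": 1
}}

```text
clock: 54.98
ee_pos: [0.4682, -0.0687, 0.0222]
orientation: [2.374, 2.056, 0.001]
ft_force: [0.5, 0.9, 7.2]
width: 0.0233
grasp_force: 39.2
```

Request:
{"op": "apply_moves", "data": {
  "plan": [
    {"dx":0,"dy":0,"dz":-0.3,"rx":0,"ry":0,"rz":0},
    {"dx":0,"dy":0,"dz":-0.7,"rx":0,"ry":0,"rz":0},
    {"dx":0,"dy":0,"dz":-0.8,"rx":0,"ry":0,"rz":0},
    {"dx":0,"dy":0,"dz":0,"rx":0,"ry":0,"rz":0}
  ]
}}

```text
clock: 55.48
ee_pos: [0.4695, -0.0691, 0.1326]
orientation: [2.371, 2.054, 0.006]
ft_force: [-0.4, -0.6, -4.1]
width: 0.0232
grasp_force: 40.2
```

```bash
python3 -c "
from h import *
go(.572,-.4087,.13)
h=cv2.cvtColor(cv2.imread('pics/top0.png'),cv2.COLOR_BGR2HSV)
q=[(441,172),(499,169),(503,224),(445,230)]
for z in(.042,.02,0): print(z,np.mean([ray('top',*p,z)[:2] for p in q],0))"
```

```text
t 55.5 pos [ 0.4695 -0.0691  0.1326] F [-0.4 -0.6 -4.1] w 0.0232 | total [-5.36  2.5   0.06] turn [ 0.06  0.   -0.03] rows 6 each [-0.893  0.416  0.01 ]
0.042 [ 0.56697056 -0.40557924]
0.02 [ 0.57118818 -0.41225888]
0 [ 0.57502237 -0.41833128]
```

Request:
{"op": "apply_moves", "data": {
  "plan": [
    {"dx":-0.7,"dy":0.3,"dz":0,"rx":0,"ry":0,"rz":0},
    {"dx":-0.75,"dy":0.35,"dz":0,"rx":0,"ry":0,"rz":0},
    {"dx":-0.77,"dy":0.35,"dz":0,"rx":0,"ry":0,"rz":0},
    {"dx":-0.77,"dy":0.35,"dz":0,"rx":0,"ry":0,"rz":0},
    {"dx":-0.77,"dy":0.35,"dz":0,"rx":0,"ry":0,"rz":0},
    {"dx":-0.77,"dy":0.35,"dz":0,"rx":0,"ry":0,"rz":0},
    {"dx":-0.78,"dy":0.36,"dz":0,"rx":0,"ry":0,"rz":0},
    {"dx":0,"dy":0,"dz":0,"rx":0,"ry":0,"rz":0},
    {"dx":0,"dy":0,"dz":0,"rx":0,"ry":0,"rz":0}
  ]
}}

```text
clock: 56.6
ee_pos: [0.5643, -0.4039, 0.1278]
orientation: [-2.373, -2.055, 0.001]
ft_force: [0.2, 0.8, -3.2]
width: 0.0235
grasp_force: 40.3
```

```bash
python3 -c "
from h import *
go(.567,-.4065,.028)"
```

```text
t 56.6 pos [ 0.5643 -0.4039  0.1278] F [ 0.2  0.8 -3.2] w 0.0235 | total [-0.04  0.05  1.66] turn [-0.02 -0.01 -0.04] rows 2 each [-0.019  0.027  0.832]
```

Request:
{"op": "apply_moves", "data": {
  "plan": [
    {"dx":-0.04,"dy":0.04,"dz":0.5,"rx":0,"ry":0,"rz":0},
    {"dx":0,"dy":0,"dz":0.5,"rx":0,"ry":0,"rz":0},
    {"dx":0,"dy":0,"dz":0.4,"rx":0,"ry":0,"rz":0},
    {"dx":0,"dy":0,"dz":0.2,"rx":0,"ry":0,"rz":0},
    {"dx":0,"dy":0,"dz":0.09,"rx":0,"ry":0,"rz":0},
    {"dx":0,"dy":0,"dz":0,"rx":0,"ry":0,"rz":0}
  ]
}}

```text
clock: 57.35
ee_pos: [0.5675, -0.4071, 0.0284]
orientation: [2.374, 2.057, 0.0]
ft_force: [-0.7, 0.6, -3.2]
width: 0.0235
grasp_force: 40.3
```

Request:
{"op": "apply_moves", "data": {
  "plan": [
    {"dx":0,"dy":0,"dz":0,"rx":0,"ry":0,"rz":0},
    {"dx":0,"dy":0,"dz":0,"rx":0,"ry":0,"rz":0},
    {"dx":0,"dy":0,"dz":0,"rx":0,"ry":0,"rz":0},
    {"dx":0,"dy":0,"dz":-0.3,"rx":0,"ry":0,"rz":0},
    {"dx":0,"dy":0,"dz":-0.6,"rx":0,"ry":0,"rz":0},
    {"dx":0,"dy":0,"dz":-0.8,"rx":0,"ry":0,"rz":0},
    {"dx":0,"dy":0,"dz":-0.8,"rx":0,"ry":0,"rz":0},
    {"dx":-0.7,"dy":0,"dz":0,"rx":0,"ry":0,"rz":0},
    {"dx":-0.8,"dy":0,"dz":0,"rx":0,"ry":0,"rz":0},
    {"dx":-0.8,"dy":0,"dz":0,"rx":0,"ry":0,"rz":0}
  ],
  "fingers": -0.2
}}

```text
clock: 58.6
ee_pos: [0.5476, -0.5453, 0.1801]
orientation: [2.373, 2.057, 0.0]
ft_force: [0.4, -0.6, 0.3]
width: 0.0515
grasp_force: 0.0
```

```bash
python3 -c "
from h import *
go(.572,-.4087,.13)
a=img('top');b=img('side');cv2.imwrite('pics/t10.png',a);cv2.imwrite('pics/m10.png',np.hstack([cv2.resize(a[100:280,100:520],(540,231)),cv2.resize(b[140:390,250:480],(213,231))]))
"
```

```text
t 58.6 pos [ 0.5476 -0.5453  0.1801] F [ 0.4 -0.6  0.3] w 0.0515 | total [2.31 0.08 0.83] turn [ 0.01  0.01 -0.03] rows 3 each [0.771 0.026 0.278]
```

View pics/m10.png

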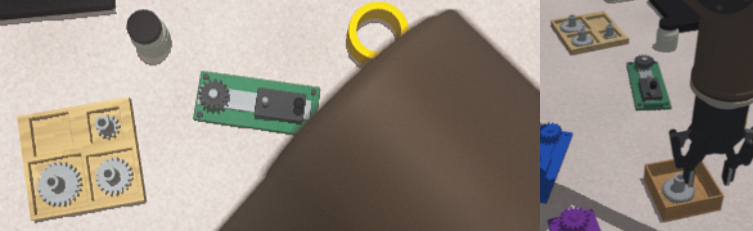

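The final view shows the three gears hub up in their pockets, the stray in the carton, and the carriage at its stop (post at top-view (306,178), about 90 mm from the master). Handing in.

```bash
python3 -c "
from workcell import arm
print(arm.job_done())"
```

```text
the job is handed in; nothing more can be done
None
```

I checked the gears in the order 24, 20, 12 (there was no 16-tooth gear) and put each hub up in its tray pocket. The 31-tooth stray is in the carton and the carriage is drawn out to its stop. I felt each gear reach full mesh by contact force, but did not watch the master gear turn in the camera. The job is handed in at about 59 s, with no result shown.

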